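Turn round the transfer carrier at the mask aligner

TASK

Slide the carrier, with the canister still on its stand, along the rail to the middle (loading) station; there lift the canister off by its handle and set it upright, wholly on the round white mat. Only then pull every wand out of the upright rack and lay it flat in the carrier's tray, with the carrier still at the middle station. Last, slide the loaded carrier on to the far (dispatch) station, fully against its stops, and leave the other things on the bench where they are.

Things in the scene. Friction and masses are not known exactly. Their poses are not given: they have to be found in the camera images.
- rail: transfer rail lying on the bench, 500 mm long, aluminium base with an index strip along its robot-facing side. Origin: on the bench under the middle of the rail; y axis along the rail in the direction of travel (the carrier starts at the -y end), z up. The strip carries three black cross ticks at y = -100 (arrival), 0 (loading station) and +100 mm (dispatch station) of this frame
- carrier (a joint): light grey carrier plate (200 mm across the rail, 270 mm along it, top 40 mm above the bench) sliding on the rail; 0 = arrival end, 0.100 m = black pointer at the middle of its robot-facing edge over the middle tick (loading station), 0.200 m = dispatch station, against the end stops. Stays where it is left; slides with about 3 N
- post_top (a point): top centre of the carrier's black upright push post (18 mm diameter, 50 mm tall, top 90 mm above the bench) on a lug at the carrier's leading (+y) end; 30 mm from the tray's outer wall; axes as the rail's
- stand_top (a point): centre of the top of the round steel stand on the carrier's trailing end: 116 mm across, 14 mm high, top 54 mm above the bench; axes as the rail's
- tray_floor (a point): centre of the inner floor of the grey open tray on the carrier, 45 mm above the bench; inside 190 mm along its x (across the rail) by 110 mm along its y (along the rail); walls 5 mm thick, rims 27 mm above this floor; axes as the rail's
- canister: closed steel canister, 84 mm across, 72 mm tall, with a fixed arched handle over it: a black horizontal grip bar 16 mm thick and 78 mm long along the canister's y axis, its centre line 120 mm above the canister's underside, 40 mm of free space below it between two uprights 68 mm apart. Origin: centre of the underside, z up. About 0.45 kg
- mat: round white mat fixed on the bench, 140 mm across, 4 mm thick; origin: centre of its underside
- rack: aluminium rack block fixed on the bench, 50 x 215 x 65 mm, long side along its y axis, with five upright square wells (23 mm wide, 55 mm deep, floors 10 mm above the bench) 42 mm apart in a row along y at y = -84, -42, 0, 42, 84 mm; origin: centre of its underside, z up. Some wells may be empty
- wand0: wand, 150 mm long: white square handle 18 x 18 x 120 mm with a steel tip 14 mm in diameter and 30 mm long at the other end; origin at the tip's end, z axis along it to the handle's top (z = 150 mm). Starts upright, tip down, in a well of the rack, handle top 160 mm above the bench and sides square to the rack. May be absent. 70 g
- wand0_mid (a point): the middle of that wand's length, axes as the wand's
- wand1: wand, 150 mm long: white square handle 18 x 18 x 120 mm with a steel tip 14 mm in diameter and 30 mm long at the other end; origin at the tip's end, z axis along it to the handle's top (z = 150 mm). Starts upright, tip down, in a well of the rack, handle top 160 mm above the bench and sides square to the rack. May be absent. 70 g
- wand1_mid (a point): the middle of that wand's length, axes as the wand's
- wand2: wand, 150 mm long: white square handle 18 x 18 x 120 mm with a steel tip 14 mm in diameter and 30 mm long at the other end; origin at the tip's end, z axis along it to the handle's top (z = 150 mm). Starts upright, tip down, in a well of the rack, handle top 160 mm above the bench and sides square to the rack. May be absent. 70 g
- wand2_mid (a point): the middle of that wand's length, axes as the wand's
- wand3: wand, 150 mm long: white square handle 18 x 18 x 120 mm with a steel tip 14 mm in diameter and 30 mm long at the other end; origin at the tip's end, z axis along it to the handle's top (z = 150 mm). Starts upright, tip down, in a well of the rack, handle top 160 mm above the bench and sides square to the rack. May be absent. 70 g
- wand3_mid (a point): the middle of that wand's length, axes as the wand's
- wand4: wand, 150 mm long: white square handle 18 x 18 x 120 mm with a steel tip 14 mm in diameter and 30 mm long at the other end; origin at the tip's end, z axis along it to the handle's top (z = 150 mm). Starts upright, tip down, in a well of the rack, handle top 160 mm above the bench and sides square to the rack. May be absent. 70 g
- wand4_mid (a point): the middle of that wand's length, axes as the wand's
- trackball: bystander, leave alone: trackball mouse, grey, 100 x 75 x 24 mm; origin at the centre of its underside
- mask_frame: bystander, leave alone: flat black square mask frame, 127 mm, 8 mm thick; origin at the centre of its underside
- wash_bottle: bystander, leave alone: white bottle, 64 mm across, 170 mm tall; origin at the centre of its underside
- jar: bystander, leave alone: amber jar, 72 mm across, 80 mm tall; origin at the centre of its underside
- lens_cell: bystander, leave alone: dark steel cylinder, 80 mm across, 45 mm tall; origin at the centre of its underside
- loupe: bystander, leave alone: small grey loupe, 44 mm across, 50 mm tall; origin at the centre of its underside
Things that resemble listed ones, but are neither listed nor needed, are in the scene too. Leave any purple look-alike of the wand3 alone.

How it is judged:
By the outcome, as a careful person would: the job done as asked, in the order asked, and still so for the second after the job is handed in, with the robot touching nothing.
Of wand0, wand1, wand2, wand3, wand4 only 3 to 5 are there at a start; the rules pass over those that are not, and their reading is None.
At some moment in a run one of canister may be knocked a few centimetres aside while the robot is not near it.
Once in a run the grip may slacken for a moment while it holds something.
It also fails if it takes over 210 s, if anything falls off the work surface, if the arm or the gripper's body presses on something with over 40 N, if the wrist force passes 120 N, or if a joint passes its speed limit or range.

ROBOT

A 6-joint arm with a two-finger parallel gripper is mounted at the origin on the work surface. World frame = base frame: x ahead of the robot, y to its left, z up, the work surface at z = 0. Lengths are in m, angles in rad, forces in N, time in s.
With the tool pointing down it reaches from about 0.35 to 0.925 m from the base axis. Payload 6.4 kg.
Tool frame: the origin (TCP) lies midway between the tips of the shut fingers; the grasp point (between the pads) lies 19 mm behind it; z points along the fingers, y is the line along which they close (so a half turn about z gives the same grasp; the last joint's range is limited). The gripper opens to 85 mm and grips with 20 to 120 N. Pads are 22 mm wide; open, the fingers measure 114 mm over their backs; the gripper's body (76 mm by 85 mm) begins 54 mm behind the grasp point. The pads swing forward as they close: fully open they stand 13 mm farther back than shut.
Start: joints at [1.056, 0.245, 1.558, -0, 1.339, -0.174], TCP at [0.217, 0.613, 0.231] pointing down, gripper open.
Joint ranges: [-3.13, 3.13], [-1.02, 2.26], [0.13, 2.54], [-0.95, 4.09], [0.21, 2.88], [-2.74, 2.74]. Speed limits (rad/s): [2.57, 2.57, 3.14, 3.14, 3.14, 3.14].

INTERFACE

Orientations are given as a unit quaternion [w, x, y, z].
In Python, from station import arm gives the robot as it stands.
- The arm moves only by the tool move_arm, never from a script. Its argument "commands" is text: rows parted by semicolons, each of 7 numbers parted by spaces: the turn, a rotation vector about the tool's x, y, z in rad, then the shift along the tool's x, y, z in mm, then the opening, from 0 (shut) to 1 (fully open). In form: wx wy wz dx dy dz claw; .... A call has 1 to 5 rows; each row is the pose to reach, as a shift and turn from the pose commanded when the call began, along the tool's axes at that moment; what a row does not reach only later rows make up. A row lasts 1/12 s, in which the tool goes at most 41.7 mm and 7.16 degrees, less where a joint would pass 70% of its speed; a pose out of reach is approached as far as the arm can. A call with a gripper value outside its range is refused whole. The fingers move at their own pace and stop on an object; the grip force is fixed at half the most. Time passes only in rows, so rows that repeat a pose let the fingers close. It gives the time, the measured TCP pose, the force, the opening and the grip force at its end, in the units of the state.
- arm.get_state(): the state, without advancing time (a new reading comes with each control period).
- arm.camera(name): name is "scene" or "top" or "wrist"; returns the picture (480x640x3 uint8, red, green, blue); there is no depth.
- arm.calibration(name): a dict with "vfov" (degrees; the focal length in pixels is half the picture's height over the tangent of half this angle, whatever the lens; pixels are square), "cx", "cy" (the principal point, pixels), "rvec" (rotation vector, rad) and "tvec" (3), from world to camera coordinates, as OpenCV has them; the wrist camera has in their place "tool_from_camera" (4x4, takes a point from camera to tool coordinates, whose origin is the TCP and whose axes are the flange's). Camera axes: x right, y down, z forward; pixel columns grow to the right and rows downward; lengths in m; the calibration is good to about 2 mm. A picture is of the moment at which its call begins: read the wrist's pose just before it. calibration takes no time and is no camera call.
- arm.job_done(): hands the job in; it is judged then, once.
The state is a dict: "time": time; "qpos": joint angles; "qd": joint speeds; "effort": joint torques, N m; "tcp_pos": TCP position; "tcp_rot": TCP orientation; "wrist_force": force on the tool from outside, world axes, zero at the start; "wrist_torque": the same for the moment, N m; "finger_gap": finger opening in m; "finger_force": force on a finger pad.
Only numpy, scipy, OpenCV 4.12 (cv2) and the standard library are available. Lean on these libraries where they do the work, as an engineer would, in place of code of your own. Each camera call takes 0.05 s, during which the arm holds its last target. There are 200 camera calls.

## Working session

There is one attempt and no reset: what is moved stays moved. The work goes in short steps, Python scripts to look and compute and a tool call to move; the robot and the scene stay as the last step left them, time stands still between calls to the robot, and variables do not carry over. Pictures are saved under pics/ and viewed, at most 14 in all, crops included, and the job is handed in when it is done.

Besides the shell and the picture viewer there is one more tool, called after "Request:" by a JSON object that holds its "method" and its "body". move_arm: Moves the arm, as the interface text tells. Its arguments: {"type":"object","properties":{"commands":{"type":"string"}},"required":["commands"]}

```bash
mkdir -p pics; ls; python3 - <<'E'
from station import arm
import cv2
s=arm.get_state();print({k:s[k] for k in('time','tcp_pos','tcp_rot','finger_gap','wrist_force')})
for n in('scene','top','wrist'):
    c=arm.calibration(n);print(n,c)
for n in('scene','top'):
    cv2.imwrite(f'pics/{n}0.png',arm.camera(n)[:,:,::-1])
E
```

```text
pics
{'time': 0.0, 'tcp_pos': array([0.21699099, 0.6121409 , 0.2301881 ]), 'tcp_rot': array([-3.36011207e-04,  1.69583458e-01,  9.85515366e-01, -8.94786601e-04]), 'finger_gap': 0.08526526555720886, 'wrist_force': array([0.08847636, 0.32524561, 0.15893187])}
scene {'vfov': 50.427753182934495, 'cx': 321.7329849420092, 'cy': 241.92501639298303, 'rvec': array([ 1.0136949 ,  2.25073566, -1.22415118]), 'tvec': array([ 0.28450352, -0.1227415 ,  1.46245669])}
top {'vfov': 54.6959102151015, 'cx': 321.1476523305479, 'cy': 235.4604796091916, 'rvec': array([ 2.19274268, -2.17782413,  0.06884015]), 'tvec': array([0.00804212, 0.44429134, 1.30931181])}
wrist {'vfov': 64.31021643037646, 'cx': 322.79747261318255, 'cy': 238.09994569427175, 'tool_from_camera': array([[ 3.82872083e-04, -9.55838513e-01, -2.93892142e-01,
         7.43885652e-02],
       [ 9.99999854e-01,  2.54172473e-04,  4.76107283e-04,
         8.46199131e-04],
       [-3.80382385e-04, -2.93892282e-01,  9.55838471e-01,
        -1.44015414e-01],
       [ 0.00000000e+00,  0.00000000e+00,  0.00000000e+00,
         1.00000000e+00]])}
```

View pics/scene0.png

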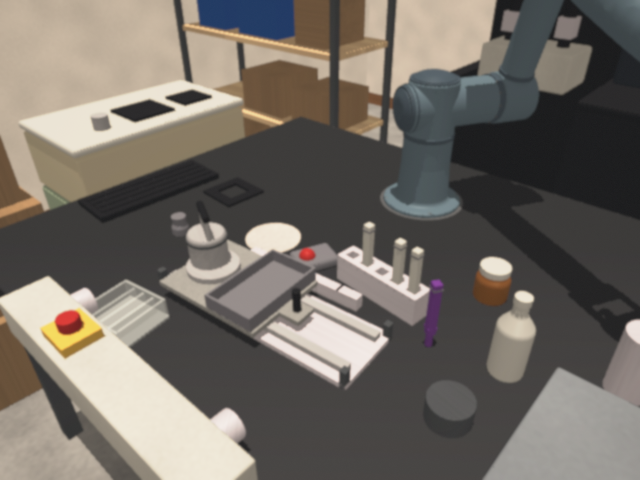

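View pics/top0.png

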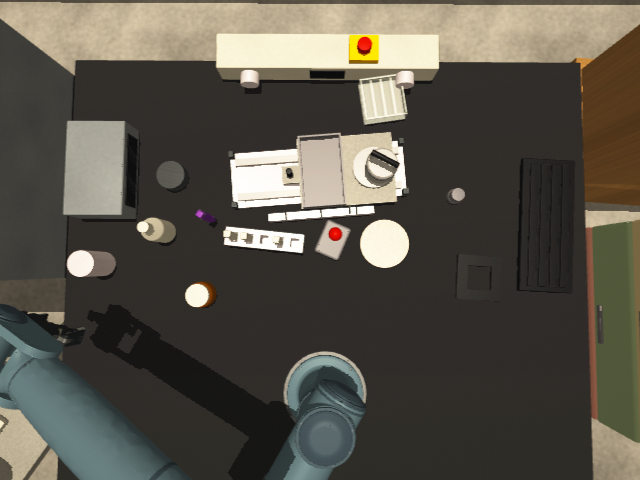

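The scene view shows three wands in the rack (tops near (369,228), (400,245) and (417,253)), with the purple look-alike standing apart at (434,312). In the top view, up is +x and left is +y. The carrier is at the right, with its post at (290,173), the canister at (380,165), the mat at (385,244) and the rack from (225,236) to (303,243). I'll zoom in to measure.

```bash
cat > h.py <<'E'
import numpy as np, cv2
from scipy.spatial.transform import Rotation as R
from station import arm
def cam(n,st=None):
    c=arm.calibration(n); f=240/np.tan(np.radians(c['vfov'])/2)
    K=np.array([[f,0,c['cx']],[0,f,c['cy']],[0,0,1]])
    if n!='wrist':
        Rm=cv2.Rodrigues(c['rvec'])[0]; return K,Rm,np.asarray(c['tvec'])
    st=st or arm.get_state(); q=np.asarray(st['tcp_rot'])
    T=np.eye(4);T[:3,:3]=R.from_quat(q[[1,2,3,0]]).as_matrix();T[:3,3]=st['tcp_pos']
    W=np.linalg.inv(T@c['tool_from_camera']); return K,W[:3,:3],W[:3,3]
def plane(C,uv,z):
    K,Rm,t=C; uv=np.atleast_2d(uv).astype(float); o=-Rm.T@t
    d=(Rm.T@np.linalg.inv(K)@np.c_[uv,np.ones(len(uv))].T).T
    return o+d*((z-o[2])/d[:,2])[:,None]
def proj(C,p):
    K,Rm,t=C; q=(K@(Rm@np.atleast_2d(p).T+t[:,None])).T; return q[:,:2]/q[:,2:]
def tool(p,st=None):  # world point -> tool coords mm
    st=st or arm.get_state(); q=np.asarray(st['tcp_rot'])
    return R.from_quat(q[[1,2,3,0]]).inv().apply(np.asarray(p)-st['tcp_pos'])*1000
E
python3 - <<'E'
import cv2
im=cv2.imread('pics/top0.png')
a=cv2.resize(im[125:265,195:435],None,fx=3.3,fy=3.3,interpolation=cv2.INTER_CUBIC)
cv2.imwrite('pics/top0z.png',a)
E
```

```text
(no output)
```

View pics/top0z.png

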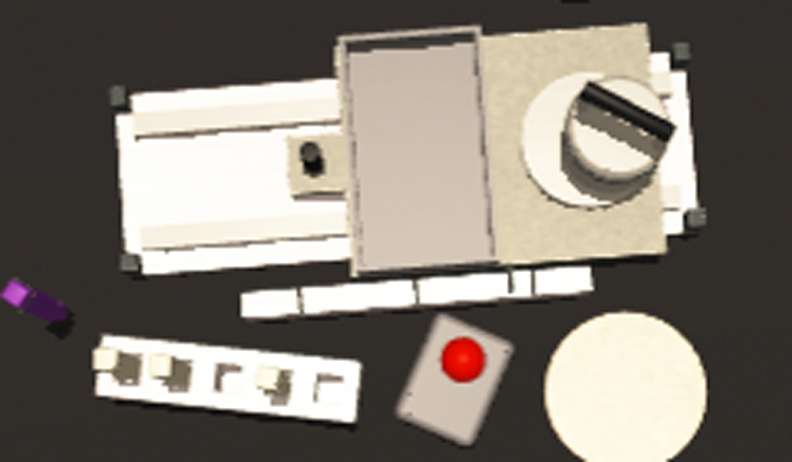

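The zoom shows wands in wells 1, 2 and 4 counting from the +y end; wells 3 and 5 are empty. The strip ticks are near zoom x 300, 417 and 533, and the pointer is near 511. Next I measure positions.

```bash
python3 - <<'E'
from h import *
C=cam('top'); im=cv2.imread('pics/top0.png'); hsv=cv2.cvtColor(im,cv2.COLOR_BGR2HSV)
Z=lambda *p: np.array(p,float)/3.3+[195,125]-0.35
np.set_printoptions(precision=4,suppress=True)
# carrier -y corners z=.04
print('carrier -y corners',plane(C,Z((648,24),(666,252)),.04))
print('ticks',plane(C,Z((300,300),(417,290),(533,283)),.006))
print('pointer',plane(C,Z((511,283)),.04))
print('post',plane(C,Z((310,148)),.09))
print('tray in corners',plane(C,Z((346,42),(480,32),(493,263),(358,270)),.072))
print('bar ends',plane(C,Z((588,90),(670,131)),.178))
def comp(x0,y0,x1,y1,lo,z):
    m=np.zeros(im.shape[:2],np.uint8); m[y0:y1,x0:x1]=(im[y0:y1,x0:x1].min(2)>lo)*255
    c=max(cv2.findContours(m,0,2)[0],key=cv2.contourArea); return c
c=comp(355,215,415,275,150,0);(u,v),r=cv2.minEnclosingCircle(c);print('mat',plane(C,[u,v],.004),r)
c=comp(215,222,310,258,150,0);b=cv2.boxPoints(cv2.minAreaRect(c));print('rack',plane(C,b,.065),plane(C,b.mean(0),.065))
w=Z((104,358),(161,365),(268,377));print('wand tops',plane(C,w,.16))
wl=Z((228,376),(329,388));print('empty wells',plane(C,wl,.065))
print('purple',plane(C,Z((15,293)),.16))
for n,z,p in(('trackball ball',.04,(463,358)),): print(n,plane(C,Z(p),z))
E
```

```text
carrier -y corners [[ 0.7386 -0.1854  0.04  ]
 [ 0.541  -0.2001  0.04  ]]
ticks [[ 0.5016  0.1141  0.006 ]
 [ 0.5111  0.012   0.006 ]
 [ 0.5179 -0.0893  0.006 ]]
pointer [[ 0.5136 -0.0682  0.04  ]]
post [[0.6183 0.1005 0.09  ]]
tray in corners [[ 0.7123  0.0727  0.072 ]
 [ 0.7215 -0.0397  0.072 ]
 [ 0.5263 -0.0514  0.072 ]
 [ 0.5197  0.0608  0.072 ]]
bar ends [[ 0.6461 -0.119   0.178 ]
 [ 0.6146 -0.1817  0.178 ]]
mat [[ 0.4241 -0.1698  0.004 ]] 24.282894134521484
rack [[0.415  0.2811 0.065 ]
 [0.4655 0.2769 0.065 ]
 [0.4442 0.0585 0.065 ]
 [0.3939 0.0632 0.065 ]] [[0.4296 0.1698 0.065 ]]
wand tops [[0.4388 0.252  0.16  ]
 [0.4337 0.208  0.16  ]
 [0.425  0.1254 0.16  ]]
empty wells [[0.4312 0.1684 0.065 ]
 [0.4218 0.0843 0.065 ]]
purple [[0.4887 0.3219 0.16  ]]
trackball ball [[ 0.4493 -0.0276  0.04  ]]
```

```bash
cat >> h.py <<'E'
def down(az,tilt=0):
    """tool-down rotation, tool y at azimuth az (deg); tilt (deg) about tool y afterwards"""
    return R.from_euler('z',az,degrees=True)*R.from_matrix(np.array([[0,1,0],[1,0,0],[0,0,-1]]).T)*R.from_euler('y',tilt,degrees=True)
def plan(way,start=None,claw0=1,maxmm=40.,maxdeg=6.8):
    """way: list of (pos, Rotation, claw, extra_hold_rows); prints move calls, each relative to its own start"""
    st=arm.get_state(); q=np.asarray(st['tcp_rot'])
    p,r=(np.asarray(st['tcp_pos']),R.from_quat(q[[1,2,3,0]])) if start is None else start
    for P,Q,claw,hold in way:
        P=np.asarray(P,float); rv=(r.inv()*Q).as_rotvec()
        n=max(1,int(np.ceil(max(np.linalg.norm(P-p)*1000/maxmm,np.degrees(np.linalg.norm(rv))/maxdeg))))
        k=list(np.linspace(0,1,n+1)[1:])+[1]*hold
        p0,r0=p,r; cp,cr=p,r
        for i in range(0,len(k),5):
            rows=[]
            for s in k[i:i+5]:
                np_=p0+s*(P-p0); nr=r0*R.from_rotvec(rv*s)
                w=(cr.inv()*nr).as_rotvec(); d=cr.inv().apply(np_-cp)*1000
                rows.append(' '.join(f'{x:.3f}'.rstrip('0').rstrip('.') if abs(x)>.0005 else '0' for x in w)+' '+' '.join(f'{x:.0f}' if abs(x)>.5 else '0' for x in d)+f' {claw:g}')
            print('; '.join(rows)); cp,cr=np_,nr
        print('--'); p,r=P,Q
E
python3 - <<'E'
from h import *
q=arm.get_state()['tcp_rot'];print(R.from_quat(q[[1,2,3,0]]).as_matrix().round(2),down(70.5).as_matrix().round(2))
plan([((.617,.100,.231),down(4.5),1,1)])
E
```

```text
[[-0.94  0.33 -0.  ]
 [ 0.33  0.94 -0.  ]
 [ 0.   -0.   -1.  ]] [[-0.94  0.33  0.  ]
 [ 0.33  0.94  0.  ]
 [ 0.    0.   -1.  ]]
0 0 0.068 -32 -21 0 1; 0 0 0.135 -64 -41 0 1; 0 0 0.203 -97 -62 0 1; 0 0 0.271 -129 -82 0 1; 0 0 0.339 -161 -103 0 1
0 0 0.068 -37 -9 0 1; 0 0 0.135 -74 -17 0 1; 0 0 0.203 -112 -26 0 1; 0 0 0.271 -149 -35 0 1; 0 0 0.339 -186 -43 0 1
0 0 0.068 -38 4 0 1; 0 0 0.135 -76 8 0 1; 0 0 0.203 -114 13 0 1; 0 0 0.271 -152 17 0 1; 0 0 0.339 -190 21 0 1
0 0 0.068 -34 17 0 1; 0 0 0.135 -69 33 0 1; 0 0 0.135 -69 33 0 1
--
```

Request:
{"method": "move_arm", "body": {"commands": "0 0 0.068 -32 -21 0 1; 0 0 0.135 -64 -41 0 1; 0 0 0.203 -97 -62 0 1; 0 0 0.271 -129 -82 0 1; 0 0 0.339 -161 -103 0 1"}}

```text
time: 0.52
tcp_pos: [0.3351, 0.4601, 0.2308]
tcp_rot: [-0.0, 0.335, 0.942, -0.0]
wrist_force: [1.2, 0.5, -0.3]
finger_gap: 0.0855
finger_force: 0.0
```

Request:
{"method": "move_arm", "body": {"commands": "0 0 0.068 -37 -9 0 1; 0 0 0.135 -74 -17 0 1; 0 0 0.203 -112 -26 0 1; 0 0 0.271 -149 -35 0 1; 0 0 0.339 -186 -43 0 1"}}

```text
time: 0.93
tcp_pos: [0.4527, 0.3096, 0.2309]
tcp_rot: [-0.0, 0.489, 0.872, -0.0]
wrist_force: [-0.0, 0.2, -0.1]
finger_gap: 0.0856
finger_force: 0.0
```

Request:
{"method": "move_arm", "body": {"commands": "0 0 0.068 -38 4 0 1; 0 0 0.135 -76 8 0 1; 0 0 0.203 -114 13 0 1; 0 0 0.271 -152 17 0 1; 0 0 0.339 -190 21 0 1"}}

```text
time: 1.35
tcp_pos: [0.5703, 0.1588, 0.2308]
tcp_rot: [-0.0, 0.629, 0.777, -0.0]
wrist_force: [0.1, 1.2, -0.3]
finger_gap: 0.0851
finger_force: 0.0
```

Request:
{"method": "move_arm", "body": {"commands": "0 0 0.068 -34 17 0 1; 0 0 0.135 -69 33 0 1; 0 0 0.135 -69 33 0 1"}}

```text
time: 1.6
tcp_pos: [0.6194, 0.0947, 0.2308]
tcp_rot: [0.001, 0.682, 0.731, -0.0]
wrist_force: [1.0, 0.6, 0.4]
finger_gap: 0.0851
finger_force: 0.0
```

```bash
python3 - <<'E'
from h import *
s=arm.get_state();print(s['time'],s['tcp_pos'],s['qpos'].round(3))
im=arm.camera('wrist');cv2.imwrite('pics/w1.png',im[:,:,::-1])
C=cam('wrist',s);print(proj(C,[.6183,.1005,.09]))
plan([((.617,.100,.062),down(4.5),1,1)])
E
```

```text
1.6 [0.61939555 0.09473609 0.230758  ] [-0.028  0.192  1.621 -0.002  1.328 -0.098]
[[320.50143512 215.64116779]]
0 0 -0.001 1 0 34 1; 0 0 -0.002 1 0 67 1; -0.001 0 -0.003 2 0 101 1; -0.001 0 -0.004 2 0 135 1; -0.001 0 -0.005 3 0 169 1
0 0 0 0 0 0 1
--
```

View pics/w1.png

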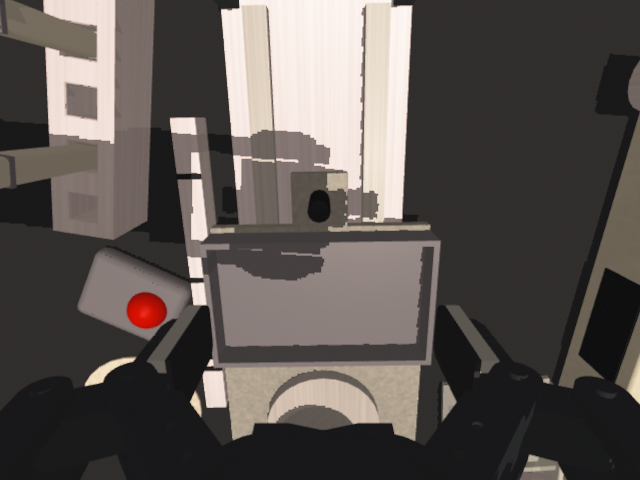

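The wrist view shows the post top near (319,212), which agrees with the predicted (320,216). The gripper is centred over it, so I descend and grip the post.

Request:
{"method": "move_arm", "body": {"commands": "0 0 0 1 0 40 1; 0 0 0 3 0 80 1; 0 0 0 4 0 120 1; 0 0 0 4 0 150 1; 0 0 0 4 0 171 1"}}

```text
time: 2.07
tcp_pos: [0.6129, 0.1052, 0.0559]
tcp_rot: [-0.002, 0.678, 0.735, -0.002]
wrist_force: [0.3, -0.2, -0.5]
finger_gap: 0.0856
finger_force: 0.0
```

Request:
{"method": "move_arm", "body": {"commands": "0 0 0 0 0 0 0; 0 0 0 0 0 0 0; 0 0 0 0 0 0 0; 0 0 0 0 0 0 0; 0 0 0 0 0 0 0"}}

```text
time: 2.48
tcp_pos: [0.6177, 0.1043, 0.0627]
tcp_rot: [0.001, 0.679, 0.734, 0.001]
wrist_force: [0.9, 0.3, 0.1]
finger_gap: 0.0255
finger_force: 0.0
```

Request:
{"method": "move_arm", "body": {"commands": "0 0 0 0 0 0 0; 0 0 0 0 0 0 0; 0 0 0 0 0 0 0; 0 0 0 0 0 0 0; 0 0 0 0 0 0 0"}}

```text
time: 2.9
tcp_pos: [0.6156, 0.1041, 0.0624]
tcp_rot: [-0.001, 0.679, 0.734, -0.001]
wrist_force: [-9.1, -1.2, 10.3]
finger_gap: 0.0162
finger_force: 58.8
```

Request:
{"method": "move_arm", "body": {"commands": "0 0 0 15 0 0 0; 0 0 0 30 0 0 0; 0 0 0 45 0 0 0; 0 0 0 60 0 0 0; 0 0 0 70 0 0 0"}}

```text
time: 3.32
tcp_pos: [0.6096, 0.1746, 0.0624]
tcp_rot: [-0.001, 0.679, 0.734, -0.002]
wrist_force: [-12.1, -4.3, 11.2]
finger_gap: 0.0163
finger_force: 59.0
```

Request:
{"method": "move_arm", "body": {"commands": "0 0 0 0 0 0 0; 0 0 0 0 0 0 0; 0 0 0 0 0 0 0"}}

```text
time: 3.57
tcp_pos: [0.6096, 0.1751, 0.0624]
tcp_rot: [-0.001, 0.679, 0.734, -0.001]
wrist_force: [-9.5, 2.3, 11.3]
finger_gap: 0.0161
finger_force: 59.0
```

```bash
python3 - <<'E'
from h import *
im=arm.camera('top')[:,:,::-1];cv2.imwrite('pics/top1.png',im)
a=cv2.resize(im[125:265,195:435],None,fx=3.3,fy=3.3,interpolation=cv2.INTER_CUBIC)
b=arm.camera('scene')[:,:,::-1];cv2.imwrite('pics/scene1.png',b)
c=cv2.resize(b[210:330,150:470],None,fx=2.475,fy=2.475,interpolation=cv2.INTER_CUBIC)[:138]
cv2.imwrite('pics/c1.png',np.vstack([a[:,:792],c[:,:792]]))
E
```

```text
(no output)
```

View pics/c1.png

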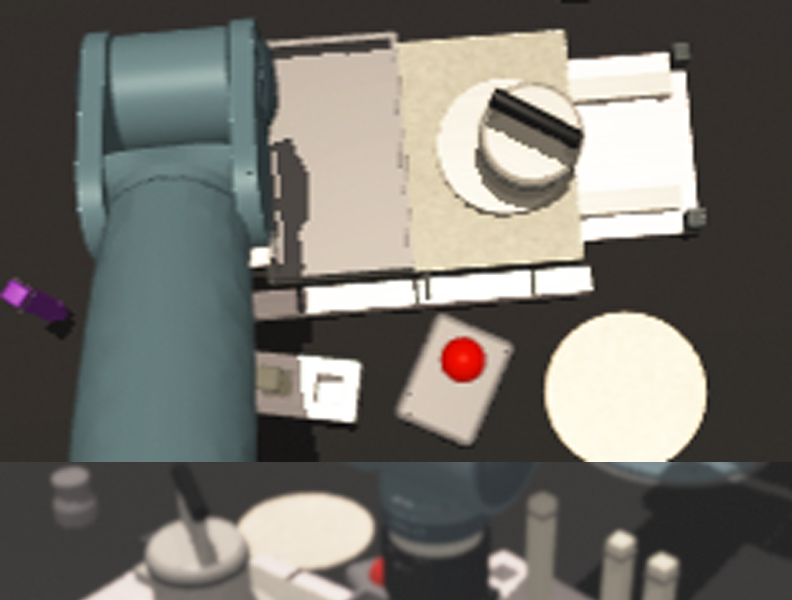

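The top crop now shows the pointer near zoom (428,288) and the middle tick near (417,291). About 9 mm is left, so I refine it by sampling.

```bash
python3 - <<'E'
from h import *
g=cv2.imread('pics/top1.png',0)
for r in range(208,220): print(r,g[r,318:332])
C=cam('top')
print(plane(C,[321,214],.006),plane(C,[325,211],.04),plane(C,[325,211],.02))
E
```

```text
208 [34 30 23 24 38 68 83 66 54 61 76 74 73 74]
209 [ 75  66  48  68 104 115  92 186 244 251 254 254 254 254]
210 [254 248 106 185 245 228  89 222 253 254 253 253 253 254]
211 [254 248 107 150 233 230  88 223 254 254 254 254 254 254]
212 [254 250 126 152 245 249  88 225 254 254 254 254 254 254]
213 [254 253 231 153 245 250  88 225 254 254 254 254 254 254]
214 [254 253 232 151 245 249  87 190 252 254 254 254 253 253]
215 [254 253 249 117 233 248 103 202 251 254 254 253 253 253]
216 [253 253 248 116 233 254 254 254 254 254 253 244 229 198]
217 [217 174 122 103 108 108 109 113 114 112 113 104  88  87]
218 [88 79 64 64 63 56 42 42 35 23 24 23 24 23]
219 [23 22 23 24 33 48 47 48 47 49 53 52 51 48]
[[0.50680988 0.01197065 0.006     ]] [[0.51148803 0.00062226 0.04      ]] [[0.51389553 0.0005497  0.02      ]]
```

Request:
{"method": "move_arm", "body": {"commands": "0 0 0 5 0 0 0; 0 0 0 9.3 0 0 0; 0 0 0 9.3 0 0 0; 0 0 0 9.3 0 0 0; 0 0 0 9.3 0 0 0"}}

```text
time: 4.08
tcp_pos: [0.6088, 0.1838, 0.0624]
tcp_rot: [-0.001, 0.679, 0.734, -0.001]
wrist_force: [-10.9, 1.6, 11.6]
finger_gap: 0.0159
finger_force: 59.0
```

```bash
python3 - <<'E'
from h import *
g=cv2.cvtColor(arm.camera('top'),cv2.COLOR_RGB2GRAY);cv2.imwrite('pics/top2g.png',g)
for r in range(208,218): print(r,g[r,316:328])
print(arm.get_state()['tcp_pos'])
E
```

```text
208 [43 33 33 42 68 78 48 33 35 43 56 62]
209 [ 73  73  75  76  80  89 120 161 170 214 244 251]
210 [255 254 254 249 105 115 232 254 254 254 254 254]
211 [254 254 254 248  94  93 224 254 254 254 254 254]
212 [254 254 254 250 125  89 224 255 255 255 255 255]
213 [254 254 255 254 230  89 225 255 255 255 255 255]
214 [255 255 255 254 232  88 224 255 255 255 255 255]
215 [254 254 254 254 248  89 191 252 254 254 254 254]
216 [254 254 254 254 247 107 233 254 255 255 255 255]
217 [244 235 217 174 121 103 109 108 109 112 113 113]
[0.60883515 0.18382811 0.06238509]
```

Request:
{"method": "move_arm", "body": {"commands": "0 0 0 0 0 0 1; 0 0 0 0 0 0 1; 0 0 0 0 0 0 1; 0 0 0 0 0 0 1; 0 0 0 0 0 0 1"}}

```text
time: 4.55
tcp_pos: [0.6103, 0.1831, 0.0604]
tcp_rot: [0.0, 0.679, 0.734, 0.0]
wrist_force: [0.3, 0.2, -0.0]
finger_gap: 0.0758
finger_force: 0.0
```

Request:
{"method": "move_arm", "body": {"commands": "0 0 0 0 0 -40 1; 0 0 0 0 0 -80 1; 0 0 0 0 0 -120 1; 0 0 0 0 0 -160 1; 0 0 0 0 0 -200 1"}}

```text
time: 4.97
tcp_pos: [0.6098, 0.1831, 0.2623]
tcp_rot: [0.0, 0.679, 0.734, 0.0]
wrist_force: [0.8, -0.1, -0.2]
finger_gap: 0.0853
finger_force: 0.0
```

```bash
cat > can.py <<'E'
from h import *
def canister(save=None):
    im=arm.camera('top')[:,:,::-1].copy()
    if save: cv2.imwrite(save,im)
    return im
E
python3 - <<'E'
from h import *
im=arm.camera('top')[:,:,::-1].copy();cv2.imwrite('pics/top3.png',im)
C=cam('top');g=im.max(2)
for r in range(205,219): print(r,g[r,316:328])
m=np.zeros(g.shape,np.uint8);m[140:190,330:390]=(g[140:190,330:390]<45)*255
n,l,s,c=cv2.connectedComponentsWithStats(m);print(s,c)
for z in(.178,.174):print(proj(C,[.624,-.07,z]))
E
```

```text
205 [207 208 229 226 229 230 230 229 230 229 226 226]
206 [128 168 228 228 229 229 230 229 232 237 234 238]
207 [ 62 129 187 165 136 118  86  68  64  56  47  50]
208 [45 36 35 44 72 83 51 35 37 44 56 63]
209 [ 75  74  76  79  86  96 127 167 177 216 244 251]
210 [255 254 254 250 114 121 235 254 254 254 254 254]
211 [254 254 254 250 102 100 228 254 254 254 254 255]
212 [254 254 254 251 135  95 226 255 255 255 255 255]
213 [255 255 255 254 232  94 227 255 255 255 255 255]
214 [255 255 255 254 233  94 226 255 255 255 255 255]
215 [254 254 254 254 249  95 194 252 254 254 254 254]
216 [254 254 254 254 248 111 235 254 255 255 255 255]
217 [248 241 226 184 132 112 117 118 119 125 124 125]
218 [114  96  96  87  69  70  70  63  46  47  41  25]
[[     0      0    640    480 307094]
 [   343    153     25     14     31]
 [   340    155     27     15     75]] [[319.48810788 239.52690056]
 [356.35483871 160.03225806]
 [352.96       162.2       ]]
[[353.45750731 160.40713785]]
[[353.3540973 160.7673119]]
```

```bash
python3 - <<'E'
from h import *
plan([((.624,-.070,.30),down(-26.7),1,1)])
E
```

```text
0.002 -0.001 0.078 -36 -1 -4 1; 0.004 -0.001 0.155 -72 -3 -8 1; 0.007 -0.002 0.233 -109 -4 -12 1; 0.009 -0.003 0.311 -145 -5 -16 1; 0.011 -0.004 0.389 -181 -7 -20 1
0.002 -0.001 0.078 -34 12 -4 1; 0.004 -0.001 0.155 -68 25 -8 1; 0.004 -0.001 0.155 -68 25 -8 1
--
```

Request:
{"method": "move_arm", "body": {"commands": "0 0 0.078 -36 -1 -4 1; 0 0 0.155 -72 -3 -8 1; 0 0 0.233 -109 -4 -12 1; 0 0 0.311 -145 -5 -16 1; 0 0 0.389 -181 -7 -20 1"}}

```text
time: 5.43
tcp_pos: [0.6171, 0.0005, 0.2803]
tcp_rot: [0.0, 0.809, 0.588, 0.0]
wrist_force: [0.4, -0.2, -0.5]
finger_gap: 0.0854
finger_force: 0.0
```

Request:
{"method": "move_arm", "body": {"commands": "0 0 0.078 -34 12 -6 1; 0 0 0.155 -68 25 -14 1; 0 0 0.155 -68 25 -14 1; 0 0 0.155 -68 25 -14 1; 0 0 0.155 -68 25 -14 1"}}

```text
time: 5.85
tcp_pos: [0.6201, -0.07, 0.2938]
tcp_rot: [-0.0, 0.851, 0.525, -0.0]
wrist_force: [1.4, -0.8, -0.0]
finger_gap: 0.0851
finger_force: 0.0
```

```bash
python3 - <<'E'
from h import *
s=arm.get_state();im=arm.camera('wrist')[:,:,::-1];cv2.imwrite('pics/w2.png',im)
C=cam('wrist',s);print(s['tcp_pos'],s['tcp_rot'],s['qpos'].round(3));print(proj(C,[[.624,-.07,.174],[.641,-.035,.182],[.606,-.105,.182]]))
E
```

```text
[ 0.62006364 -0.0699562   0.29381114] [-3.62888573e-04  8.51197925e-01  5.24844698e-01 -5.77450973e-05] [-0.294  0.141  1.563  0.     1.438  0.172]
[[327.13028844 229.05327252]
 [326.67756122 176.18299376]
 [326.53996481 284.09829802]]
```

View pics/w2.png

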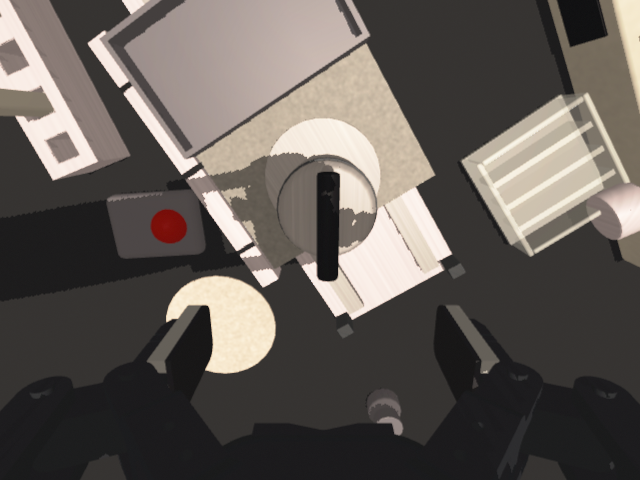

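The wrist view shows the bar from (328,172) to (327,280), aligned with the finger gap. It lies 2 to 3 mm towards tool +x from the estimate. I descend onto the handle.

```bash
python3 - <<'E'
from h import *
print(tool([.6255,-.0675,.155]))
E
```

```text
[  4.0913162    4.24619156 138.66076526]
```

Request:
{"method": "move_arm", "body": {"commands": "0 0 0 4 4 35 1; 0 0 0 4 4 70 1; 0 0 0 4 4 105 1; 0 0 0 4 4 130 1; 0 0 0 4 4 139 1"}}

```text
time: 6.32
tcp_pos: [0.6224, -0.0659, 0.1495]
tcp_rot: [-0.003, 0.851, 0.526, -0.003]
wrist_force: [0.1, -0.4, -1.2]
finger_gap: 0.0855
finger_force: 0.0
```

Request:
{"method": "move_arm", "body": {"commands": "0 0 0 0 0 0 0; 0 0 0 0 0 0 0; 0 0 0 0 0 0 0; 0 0 0 0 0 0 0; 0 0 0 0 0 0 0"}}

```text
time: 6.73
tcp_pos: [0.6267, -0.0686, 0.1574]
tcp_rot: [0.001, 0.851, 0.525, 0.001]
wrist_force: [-0.6, 0.1, 0.7]
finger_gap: 0.0256
finger_force: 0.0
```

Request:
{"method": "move_arm", "body": {"commands": "0 0 0 0 0 0 0; 0 0 0 0 0 0 0; 0 0 0 0 0 0 0; 0 0 0 0 0 0 0; 0 0 0 0 0 0 0"}}

```text
time: 7.15
tcp_pos: [0.6261, -0.0685, 0.157]
tcp_rot: [0.001, 0.851, 0.525, 0.001]
wrist_force: [-2.0, 0.6, 5.8]
finger_gap: 0.0142
finger_force: 58.5
```

```bash
python3 - <<'E'
from h import *
s=arm.get_state();print(s['tcp_pos'],s['finger_gap'],s['finger_force'])
p=s['tcp_pos']
# bar centre = stand? target: mat centre
t=np.array([.4241,-.1698,p[2]+.06])
r=R.from_quat(s['tcp_rot'][[1,2,3,0]])
plan([(p+[0,0,.06],r,0,0),(t,r,0,1),(t-[0,0,.060+.054-.004-.003],r,0,1)],maxmm=25)
E
```

```text
[ 0.62614898 -0.06853917  0.15700352] 0.01423451585647374 58.51498603820801
0 0 0 0 0 -20 0; 0 0 0 0 0 -40 0; 0 0 0 0 0 -60 0
--
0 0 0 -18 -14 0 0; 0 0 0 -36 -27 0 0; 0 0 0 -54 -41 0 0; 0 0 0 -73 -54 0 0; 0 0 0 -91 -68 0 0
0 0 0 -18 -14 0 0; 0 0 0 -36 -27 0 0; 0 0 0 -54 -41 0 0; 0 0 0 -73 -54 0 0; 0 0 0 -91 -68 0 0
0 0 0 0 0 0 0
--
0 0 0 0 0 21 0; 0 0 0 0 0 43 0; 0 0 0 0 0 64 0; 0 0 0 0 0 86 0; 0 0 0 0 0 107 0
0 0 0 0 0 0 0
--
```

Request:
{"method": "move_arm", "body": {"commands": "0 0 0 0 0 -10 0; 0 0 0 0 0 -25 0; 0 0 0 0 0 -40 0; 0 0 0 0 0 -60 0; 0 0 0 0 0 -60 0"}}

```text
time: 7.57
tcp_pos: [0.6273, -0.069, 0.2194]
tcp_rot: [0.002, 0.851, 0.525, 0.002]
wrist_force: [1.2, -0.7, -2.0]
finger_gap: 0.0137
finger_force: 59.7
```

Request:
{"method": "move_arm", "body": {"commands": "0 0 0 -18 -14 0 0; 0 0 0 -36 -27 0 0; 0 0 0 -54 -41 0 0; 0 0 0 -73 -54 0 0; 0 0 0 -91 -68 0 0"}}

```text
time: 7.98
tcp_pos: [0.5222, -0.1193, 0.2136]
tcp_rot: [-0.001, 0.851, 0.525, -0.001]
wrist_force: [0.5, 0.2, -3.5]
finger_gap: 0.0141
finger_force: 59.7
```

Request:
{"method": "move_arm", "body": {"commands": "0 0 0 -18 -14 0 0; 0 0 0 -36 -27 0 0; 0 0 0 -54 -41 0 0; 0 0 0 -73 -54 0 0; 0 0 0 -91 -68 0 0"}}

```text
time: 8.4
tcp_pos: [0.4207, -0.1699, 0.2139]
tcp_rot: [-0.001, 0.851, 0.525, -0.0]
wrist_force: [0.3, -0.7, -3.1]
finger_gap: 0.0142
finger_force: 59.7
```

```bash
python3 - <<'E'
from h import *
s=arm.get_state();print(s['tcp_pos'],s['finger_gap'],s['finger_force'],s['wrist_force'])
cv2.imwrite('pics/w3.png',arm.camera('wrist')[:,:,::-1]);cv2.imwrite('pics/s3.png',arm.camera('scene')[:,:,::-1])
print(proj(cam('wrist',s),[.4241,-.1698,.004]))
E
```

```text
[ 0.42068301 -0.1699349   0.21389665] 0.014188508211560043 59.69318389892578 [ 0.25430303 -0.6889591  -3.13297364]
[[325.80510287 203.2505706 ]]
```

View pics/w3.png

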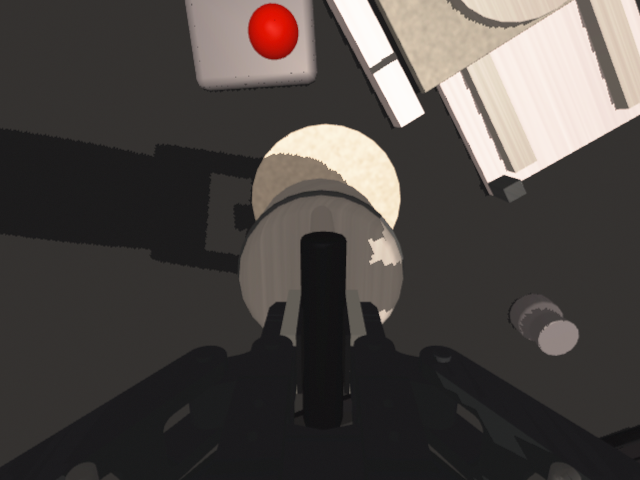

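The canister hangs upright in the grip. The mat centre is near (326,199), close to the predicted (326,203), so I lower it.

Request:
{"method": "move_arm", "body": {"commands": "0 0 0 2 3 25 0; 0 0 0 2 3 50 0; 0 0 0 2 3 75 0; 0 0 0 2 3 92 0; 0 0 0 2 3 99 0"}}

```text
time: 8.92
tcp_pos: [0.4238, -0.1677, 0.1125]
tcp_rot: [-0.003, 0.851, 0.525, -0.001]
wrist_force: [-1.2, -0.3, -4.8]
finger_gap: 0.0139
finger_force: 59.7
```

Request:
{"method": "move_arm", "body": {"commands": "0 0 0 0 0 3 0; 0 0 0 0 0 6 0; 0 0 0 0 0 7 0; 0 0 0 0 0 7 0"}}

```text
time: 9.25
tcp_pos: [0.4265, -0.1699, 0.1102]
tcp_rot: [0.001, 0.851, 0.525, 0.0]
wrist_force: [-0.0, 0.1, -4.1]
finger_gap: 0.0143
finger_force: 59.7
```

Request:
{"method": "move_arm", "body": {"commands": "0 0 0 0 0 1 0; 0 0 0 0 0 2 0; 0 0 0 0 0 3 0; 0 0 0 0 0 3.5 0; 0 0 0 0 0 3.5 0"}}

```text
time: 9.67
tcp_pos: [0.4265, -0.1699, 0.1072]
tcp_rot: [0.001, 0.851, 0.525, 0.0]
wrist_force: [-3.0, 1.4, 5.5]
finger_gap: 0.0141
finger_force: 60.6
```

Contact made; release and retreat up.

Request:
{"method": "move_arm", "body": {"commands": "0 0 0 0 0 0 0.6; 0 0 0 0 0 0 1; 0 0 0 0 0 0 1; 0 0 0 0 0 0 1; 0 0 0 0 0 0 1"}}

```text
time: 10.08
tcp_pos: [0.426, -0.1696, 0.1059]
tcp_rot: [0.0, 0.851, 0.525, 0.0]
wrist_force: [-0.4, -0.1, -0.2]
finger_gap: 0.0738
finger_force: 0.0
```

Request:
{"method": "move_arm", "body": {"commands": "0 0 0 0 0 -20 1; 0 0 0 0 0 -50 1; 0 0 0 0 0 -90 1; 0 0 0 0 0 -130 1; 0 0 0 0 0 -150 1"}}

```text
time: 10.5
tcp_pos: [0.4273, -0.1705, 0.2612]
tcp_rot: [0.004, 0.851, 0.525, 0.001]
wrist_force: [0.7, 0.2, 0.7]
finger_gap: 0.0854
finger_force: 0.0
```

```bash
python3 - <<'E'
from h import *
s=arm.get_state();print(s['tcp_pos'],s['tcp_rot'],s['qpos'].round(3))
cv2.imwrite('pics/w4.png',arm.camera('wrist')[:,:,::-1]);cv2.imwrite('pics/s4.png',arm.camera('scene')[:,:,::-1])
print(proj(cam('wrist',s),[[.4241,-.1698,.004]]))
E
```

```text
[ 0.42734641 -0.17049683  0.26117615] [0.00350202 0.85123508 0.52477087 0.00145348] [-0.627 -0.251  1.998  0.     1.387 -0.161]
[[317.46815741 196.08473528]]
```

View pics/s4.png

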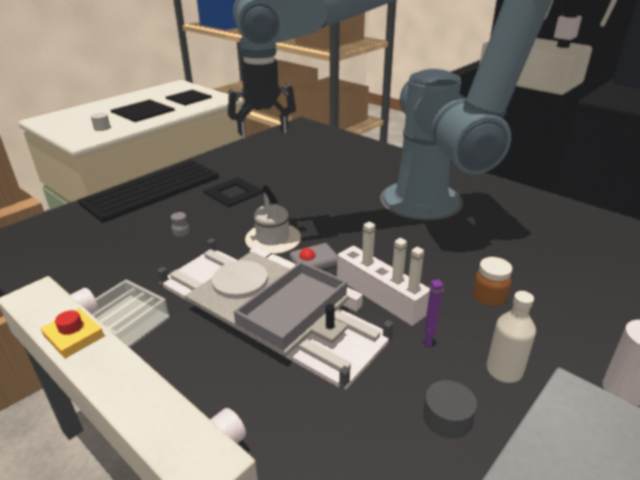

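The scene view shows the canister upright on the mat near (272,235) and the three wands near (369,240), (400,260) and (417,268). For the wands, I'll grasp each one with the tool tilted so that rotating it afterwards lays the wand flat. I'll test the tilt in free space first.

```bash
python3 - <<'E'
from h import *
plan([((.41,.03,.34),down(-5.5),1,0),((.41,-.02,.34),down(-5.5,30),1,1)])
E
```

```text
0.002 0.001 -0.062 29 -18 -13 1; 0.003 0.001 -0.123 57 -35 -27 1; 0.005 0.002 -0.185 86 -53 -40 1; 0.006 0.002 -0.247 114 -70 -54 1; 0.008 0.003 -0.308 143 -88 -67 1
0.002 0.001 -0.062 33 -8 -13 1
--
0 0.105 0 -10 1 0 1; 0 0.209 0 -20 2 0 1; 0 0.314 0 -30 3 0 1; 0 0.419 0 -40 4 0 1; 0 0.524 0 -50 5 0 1
0 0 0 0 0 0 1
--
```

Request:
{"method": "move_arm", "body": {"commands": "0 0 -0.062 29 -18 -13 1; 0 0 -0.123 57 -35 -27 1; 0 0 -0.185 86 -53 -40 1; 0 0 -0.247 114 -70 -54 1; 0 0 -0.308 143 -88 -67 1"}}

```text
time: 11.02
tcp_pos: [0.4107, -0.0008, 0.3221]
tcp_rot: [-0.001, 0.76, 0.65, -0.0]
wrist_force: [1.1, 0.4, 1.0]
finger_gap: 0.0854
finger_force: 0.0
```

Request:
{"method": "move_arm", "body": {"commands": "0 0 -0.062 33 -8 -13 1; 0 0 -0.062 33 -8 -13 1; 0 0 -0.062 33 -8 -13 1"}}

```text
time: 11.27
tcp_pos: [0.4086, 0.033, 0.3354]
tcp_rot: [0.0, 0.739, 0.674, -0.0]
wrist_force: [-0.2, -0.3, 0.1]
finger_gap: 0.0856
finger_force: 0.0
```

Request:
{"method": "move_arm", "body": {"commands": "0 0.105 0 -10 1 0 1; 0 0.209 0 -20 2 0 1; 0 0.314 0 -30 3 0 1; 0 0.419 0 -40 4 0 1; 0 0.524 0 -50 5 0 1"}}

```text
time: 11.68
tcp_pos: [0.4087, -0.0202, 0.3349]
tcp_rot: [-0.176, 0.716, 0.648, 0.194]
wrist_force: [-0.6, -0.6, -0.2]
finger_gap: 0.0856
finger_force: 0.0
```

```bash
python3 - <<'E'
from h import *
s=arm.get_state();print(s['tcp_pos'],s['tcp_rot'],s['qpos'].round(3))
E
```

```text
[ 0.40865331 -0.02023482  0.33492357] [-0.17561942  0.71553102  0.64774571  0.19390378] [-0.627 -0.377  2.025  0.46   1.76  -0.501]
```

```bash
cat >> h.py <<'E'
A=65.
def pose(axis_xy,z,c=.005,back=0.,az=-5.5,tilt=A):
    r=down(az,tilt); d=r.apply([0,0,1]); return np.array([*axis_xy,z])+d*(c-back), r
E
python3 - <<'E'
from h import *
print(down(-5.5,65).apply([0,0,1]))
p,r=pose((.4255,.1268),.115,back=.12)
print(p); plan([(p,r,1,1)])
E
```

```text
[ 0.08686575  0.90213533 -0.42261826]
[0.41551044 0.02305444 0.1636011 ]
0 0.101 0 -8 0 28 1; 0.001 0.202 -0.001 -16 1 57 1; 0.001 0.303 -0.001 -24 1 85 1; 0.002 0.403 -0.002 -33 2 113 1; 0.002 0.504 -0.002 -41 2 142 1
0 0.101 0 -21 0 21 1; 0 0.101 0 -21 0 21 1
--
```

Request:
{"method": "move_arm", "body": {"commands": "0 0.101 0 -8 0 28 1; 0 0.202 0 -16 1 57 1; 0 0.303 0 -24 1 85 1; 0 0.403 0 -33 2 113 1; 0 0.504 0 -41 2 142 1"}}

```text
time: 12.1
tcp_pos: [0.414, 0.0157, 0.1904]
tcp_rot: [-0.331, 0.645, 0.583, 0.366]
wrist_force: [1.3, -0.6, -0.4]
finger_gap: 0.0856
finger_force: 0.0
```

Request:
{"method": "move_arm", "body": {"commands": "0 0.101 0 -21 0 21 1; 0 0.101 0 -21 0 21 1; 0 0.101 0 -21 0 21 1; 0 0.101 0 -21 0 21 1"}}

```text
time: 12.43
tcp_pos: [0.4158, 0.0225, 0.165]
tcp_rot: [-0.358, 0.626, 0.569, 0.396]
wrist_force: [-0.2, 0.5, 0.5]
finger_gap: 0.0855
finger_force: 0.0
```

```bash
python3 - <<'E'
from h import *
s=arm.get_state();print(s['tcp_pos'],s['tcp_rot'],s['qpos'].round(3))
q=s['tcp_rot'];r=R.from_quat(q[[1,2,3,0]]);print('err',(down(-5.5,65).inv()*r).as_rotvec(True))
cv2.imwrite('pics/w5.png',arm.camera('wrist')[:,:,::-1])
P=[[x,y,z] for x,y in((.4255,.1268),(.4335,.21),(.438,.2525)) for z in(.16,.065)]
print(proj(cam('wrist',s),P).round(0))
im=arm.camera('top')[:,:,::-1];cv2.imwrite('pics/top5.png',im)
E
```

```text
[0.41577281 0.02253861 0.16495617] [-0.3579534   0.6258865   0.56863576  0.39596568] [-0.739  0.089  2.183  0.819  1.706 -0.906]
err [-0.1173052  -0.47792998 -0.08685008]
[[321. 181.]
 [321. 281.]
 [321. 121.]
 [321. 215.]
 [322.  99.]
 [322. 189.]]
```

View pics/w5.png

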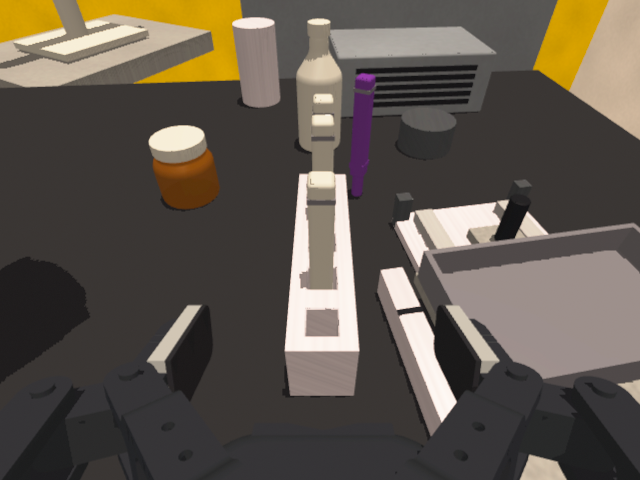

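The wrist view shows the near wand with its top at (321,180), just as predicted. The other two are behind it at (323,121) and (323,100), all in line with the gripper. I advance and grip the near one.

Request:
{"method": "move_arm", "body": {"commands": "0 0 0 0 0 35 1; 0 0 0 0 0 70 1; 0 0 0 0 0 100 1; 0 0 0 0 0 115 1; 0 0 0 0 0 121 1"}}

```text
time: 12.95
tcp_pos: [0.426, 0.1338, 0.1137]
tcp_rot: [-0.358, 0.624, 0.571, 0.396]
wrist_force: [-0.2, -0.2, 0.7]
finger_gap: 0.0856
finger_force: 0.0
```

Request:
{"method": "move_arm", "body": {"commands": "0 0 0 0 0 0 0; 0 0 0 0 0 0 0; 0 0 0 0 0 0 0; 0 0 0 0 0 0 0; 0 0 0 0 0 0 0"}}

```text
time: 13.37
tcp_pos: [0.4262, 0.1316, 0.1123]
tcp_rot: [-0.359, 0.626, 0.568, 0.396]
wrist_force: [0.4, 0.2, -0.8]
finger_gap: 0.0252
finger_force: 0.0
```

Request:
{"method": "move_arm", "body": {"commands": "0 0 0 0 0 0 0; 0 0 0 0 0 0 0; 0 0 0 0 0 0 0; 0 0 0 0 0 0 0; 0 0 0 0 0 0 0"}}

```text
time: 13.78
tcp_pos: [0.4259, 0.1324, 0.1122]
tcp_rot: [-0.36, 0.625, 0.568, 0.396]
wrist_force: [-1.0, -1.7, 5.4]
finger_gap: 0.0162
finger_force: 61.1
```

```bash
python3 - <<'E'
from h import *
s=arm.get_state();print(s['tcp_pos'],s['tcp_rot'],s['qpos'].round(3))
im=cv2.imread('pics/top5.png');cv2.imwrite('pics/top5z.png',cv2.resize(im[125:265,195:435],None,fx=3.3,fy=3.3,interpolation=cv2.INTER_CUBIC))
p=s['tcp_pos'];q=s['tcp_rot'];r=R.from_quat(q[[1,2,3,0]])
plan([(p+[0,0,.085],r,0,0)],maxmm=20)
E
```

```text
[0.42594587 0.13235378 0.1122103 ] [-0.35957824  0.62520001  0.5680314   0.39644516] [-0.509  0.163  2.245  0.98   1.496 -0.91 ]
0 0 0 15 0 -7 0; 0 0 0 31 0 -15 0; 0 0 0 46 0 -22 0; 0 0 0 61 0 -29 0; 0 0 0 77 0 -36 0
--
```

View pics/top5z.png

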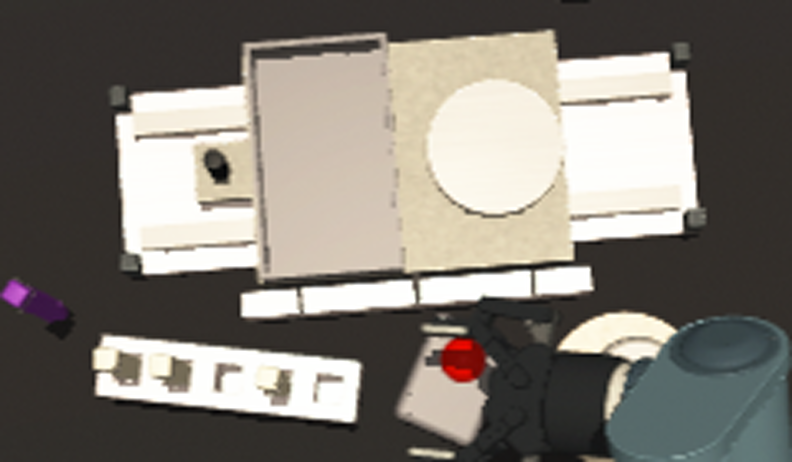

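The top crop shows the tray rim corners near zoom (244,45), (386,35), (405,270) and (261,281). I lift the wand and plan its placing.

Request:
{"method": "move_arm", "body": {"commands": "0 0 0 15 0 -7 0; 0 0 0 31 0 -15 0; 0 0 0 46 0 -22 0; 0 0 0 62 0 -29 0; 0 0 0 78 0 -36 0"}}

```text
time: 14.2
tcp_pos: [0.4251, 0.1336, 0.1976]
tcp_rot: [-0.36, 0.626, 0.568, 0.395]
wrist_force: [-0.2, 0.3, -0.5]
finger_gap: 0.016
finger_force: 60.7
```

```bash
cat > place.py <<'E'
from h import *
import sys
Z=lambda *p: np.array(p,float)/3.3+[195,125]-0.35
c=plane(cam('top'),Z((244,45),(386,35),(405,270),(261,281)),.072); tc=c.mean(0)
ang=4.5; ux=np.array([np.cos(np.radians(ang)),np.sin(np.radians(ang)),0]); uy=np.array([-ux[1],ux[0],0])
if __name__=='__main__':
    print('tray',tc,np.linalg.norm(c[0]-c[1]),np.linalg.norm(c[1]-c[2]),np.degrees(np.arctan2(*(c[1]-c[2])[[1,0]])))
    s=arm.get_state();print(s['tcp_pos'],s['finger_gap'],s['finger_force'])
    off=float(sys.argv[1]); P=tc+uy*off+ux*.030; P[2]=0
    r=down(-85.5,-(90-A)); d=r.apply([0,0,1]); print('d',d)
    up=P+[0,0,.17]+d*.005; lo=P+[0,0,float(sys.argv[2])]+d*.005
    mid=np.array([.50,.05,.27])
    plan([(mid,down(-45.5,20),0,0),(up,r,0,1),(lo,r,0,1)],maxmm=30)
E
python3 place.py -.026 .058
```

```text
tray [0.61444413 0.09012491 0.072     ] 0.1195182425513898 0.19925778059078111 5.022354197983645
[0.42507518 0.13362955 0.19762103] 0.015970002126180056 60.6645405292511
d [-0.42131547 -0.03315825 -0.90630779]
-0.054 -0.083 0.059 4 9 -11 0; -0.107 -0.166 0.117 7 18 -22 0; -0.161 -0.249 0.176 11 28 -33 0; -0.215 -0.332 0.235 15 37 -44 0; -0.268 -0.414 0.293 18 46 -55 0
-0.054 -0.083 0.059 2 11 -10 0; -0.107 -0.166 0.117 5 22 -19 0; -0.161 -0.249 0.176 7 33 -29 0; -0.215 -0.332 0.235 9 44 -38 0
--
0.003 -0.084 0.079 8 10 15 0; 0.007 -0.167 0.159 16 20 31 0; 0.01 -0.251 0.238 24 30 46 0; 0.014 -0.334 0.318 32 40 61 0; 0.017 -0.418 0.397 40 50 76 0
0.003 -0.084 0.079 16 5 10 0; 0.007 -0.167 0.159 33 10 20 0; 0.01 -0.251 0.238 49 16 30 0; 0.014 -0.334 0.318 66 21 39 0; 0.014 -0.334 0.318 66 21 39 0
--
0 0 0 12 0 25 0; 0 0 0 24 0 51 0; 0 0 0 35 0 76 0; 0 0 0 47 0 102 0; 0 0 0 47 0 102 0
--
```

Request:
{"method": "move_arm", "body": {"commands": "-0.054 -0.083 0.059 4 9 -11 0; -0.107 -0.166 0.117 7 18 -22 0; -0.161 -0.249 0.176 11 28 -33 0; -0.215 -0.332 0.235 15 37 -44 0; -0.268 -0.414 0.293 18 46 -55 0"}}

```text
time: 14.62
tcp_pos: [0.4674, 0.0865, 0.2375]
tcp_rot: [-0.201, 0.812, 0.474, 0.274]
wrist_force: [0.4, 0.1, -1.0]
finger_gap: 0.0161
finger_force: 60.7
```

Request:
{"method": "move_arm", "body": {"commands": "-0.054 -0.083 0.059 2 11 -10 0; -0.107 -0.166 0.117 5 22 -19 0; -0.161 -0.249 0.176 7 33 -29 0; -0.215 -0.332 0.235 9 44 -38 0"}}

```text
time: 14.95
tcp_pos: [0.5002, 0.0496, 0.2696]
tcp_rot: [-0.063, 0.912, 0.371, 0.161]
wrist_force: [-0.2, -0.2, -1.6]
finger_gap: 0.0162
finger_force: 60.7
```

Request:
{"method": "move_arm", "body": {"commands": "0.003 -0.084 0.079 8 10 15 0; 0.007 -0.167 0.159 16 20 31 0; 0.01 -0.251 0.238 24 30 46 0; 0.014 -0.334 0.318 32 40 61 0; 0.017 -0.418 0.397 40 50 76 0"}}

```text
time: 15.37
tcp_pos: [0.5811, 0.0597, 0.2104]
tcp_rot: [-0.024, 0.98, 0.193, -0.051]
wrist_force: [0.0, 0.9, 1.4]
finger_gap: 0.0164
finger_force: 60.7
```

Request:
{"method": "move_arm", "body": {"commands": "0.003 -0.084 0.079 16 5 10 0; 0.007 -0.167 0.159 33 10 20 0; 0.01 -0.251 0.238 49 16 30 0; 0.014 -0.334 0.318 66 21 39 0; 0.014 -0.334 0.318 66 21 39 0"}}

```text
time: 15.78
tcp_pos: [0.6451, 0.0664, 0.1553]
tcp_rot: [0.008, 0.974, 0.038, -0.222]
wrist_force: [-0.2, -0.3, -3.3]
finger_gap: 0.0163
finger_force: 60.7
```

```bash
python3 - <<'E'
from place import *
s=arm.get_state();print(s['tcp_pos'],s['tcp_rot'],s['qpos'].round(3),s['finger_gap'],s['finger_force'])
r=down(-85.5,-25);cv2.imwrite('pics/w6.png',arm.camera('wrist')[:,:,::-1])
P=tc+uy*-.026+ux*.03;P[2]=.057
plan([(P+r.apply([0,0,1])*.005,r,0,1)],maxmm=30)
E
```

```text
[0.64507395 0.06641841 0.15526728] [ 0.00805802  0.97429274  0.03759385 -0.22198067] [-0.05   0.581  1.307 -0.055  1.699  1.449] 0.01625152964923363 60.65477013587952
0 0.002 0 11 0 24 0; -0.001 0.004 0.001 23 0 48 0; -0.001 0.006 0.001 34 0 72 0; -0.001 0.008 0.001 46 0 96 0; -0.001 0.008 0.001 46 0 96 0
--
```

View pics/w6.png

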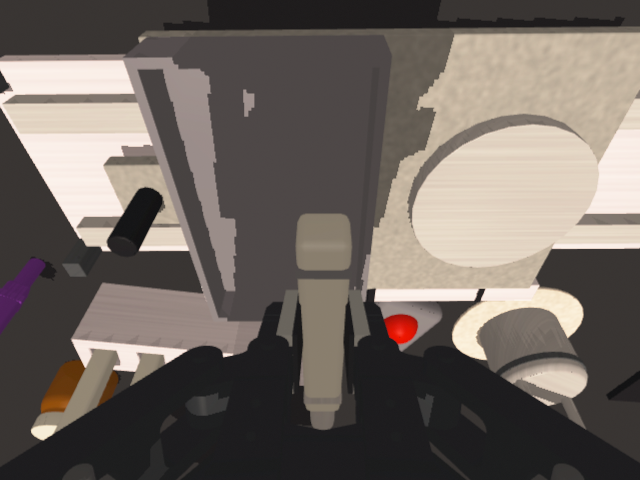

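The wand is held level, with its handle end at (323,240) over the tray. I lower it and release with a small opening.

Request:
{"method": "move_arm", "body": {"commands": "0 0 0 11 0 24 0; 0 0 0 23 0 48 0; 0 0 0 34 0 72 0; 0 0 0 43 0 91 0; 0 0 0 45 0 95 0"}}

```text
time: 16.25
tcp_pos: [0.6431, 0.0663, 0.0578]
tcp_rot: [0.008, 0.975, 0.039, -0.217]
wrist_force: [-0.9, -0.1, -0.9]
finger_gap: 0.0164
finger_force: 60.6
```

Request:
{"method": "move_arm", "body": {"commands": "0 0 0 0 0 0 0; 0 0 0 0 0 0 0; 0 0 0 0 0 0 0"}}

```text
time: 16.5
tcp_pos: [0.6475, 0.0662, 0.0635]
tcp_rot: [0.008, 0.976, 0.038, -0.213]
wrist_force: [0.1, -0.2, 0.0]
finger_gap: 0.0161
finger_force: 60.6
```

Request:
{"method": "move_arm", "body": {"commands": "0 0 0 1 0 3 0; 0 0 0 2 0 5 0; 0 0 0 3 0 7 0; 0 0 0 4 0 9 0; 0 0 0 4 0 9 0"}}

```text
time: 16.92
tcp_pos: [0.6461, 0.0662, 0.0513]
tcp_rot: [0.008, 0.976, 0.038, -0.215]
wrist_force: [-0.4, 0.6, 0.8]
finger_gap: 0.0163
finger_force: 60.8
```

Request:
{"method": "move_arm", "body": {"commands": "0 0 0 0 0 0 0; 0 0 0 0 0 0 0; 0 0 0 0 0 0 0"}}

```text
time: 17.17
tcp_pos: [0.6461, 0.0662, 0.0513]
tcp_rot: [0.008, 0.976, 0.038, -0.215]
wrist_force: [-0.6, 0.2, 4.4]
finger_gap: 0.0162
finger_force: 60.9
```

Request:
{"method": "move_arm", "body": {"commands": "0 0 0 0 0 0 0.3; 0 0 0 0 0 0 0.3; 0 0 0 0 0 0 0.3; 0 0 0 0 0 0 0.3"}}

```text
time: 17.5
tcp_pos: [0.6459, 0.0664, 0.0505]
tcp_rot: [0.008, 0.976, 0.038, -0.215]
wrist_force: [0.6, 1.3, -0.3]
finger_gap: 0.0253
finger_force: 0.5
```

Request:
{"method": "move_arm", "body": {"commands": "0 0 0 -4 0 -9 0.3; 0 0 0 -12 0 -27 0.3; 0 0 0 -25 0 -54 0.3; 0 0 0 -42 0 -90 0.5; 0 0 0 -55 0 -117 1"}}

```text
time: 17.92
tcp_pos: [0.6456, 0.0659, 0.1834]
tcp_rot: [0.009, 0.976, 0.038, -0.214]
wrist_force: [-0.1, -1.1, 0.7]
finger_gap: 0.0488
finger_force: 0.0
```

```bash
cat > pick.py <<'E'
from h import *
import sys
w={'a':(.4255,.1268),'b':(.4335,.21),'c':(.438,.2525)}[sys.argv[1]]
s=arm.get_state();print(s['tcp_pos'],s['finger_gap'])
p,r=pose(w,.115,back=.12); p2,_=pose(w,.115)
m=np.array([.50,.04,.27])
plan([(m,down(-45.5,20),1,0),(p+[0,0,.05],r,1,0),(p,r,1,2),(p2,r,1,1)],maxmm=35)
E
python3 pick.py b; python3 - <<'E'
from h import *
cv2.imwrite('pics/w7.png',arm.camera('wrist')[:,:,::-1])
E
```

```text
[0.64557326 0.06590249 0.18342069] 0.048759842608524506
-0.003 0.083 -0.079 -19 2 -2 1; -0.007 0.166 -0.159 -38 3 -4 1; -0.01 0.25 -0.238 -57 5 -6 1; -0.013 0.333 -0.318 -76 6 -8 1; -0.016 0.416 -0.397 -94 8 -9 1
-0.003 0.083 -0.079 -16 -5 -9 1; -0.007 0.166 -0.159 -31 -11 -19 1; -0.01 0.25 -0.238 -47 -16 -28 1; -0.013 0.333 -0.318 -63 -21 -37 1
--
0.054 0.084 -0.059 -3 -11 6 1; 0.107 0.167 -0.117 -6 -22 11 1; 0.161 0.251 -0.176 -9 -34 17 1; 0.215 0.334 -0.235 -12 -45 22 1; 0.269 0.418 -0.293 -15 -56 28 1
0.054 0.084 -0.059 -3 -10 7 1; 0.107 0.167 -0.117 -5 -21 15 1; 0.161 0.251 -0.176 -8 -31 22 1; 0.215 0.334 -0.235 -10 -41 29 1
--
0 0 0 -23 0 11 1; 0 0 0 -45 0 21 1; 0 0 0 -45 0 21 1; 0 0 0 -45 0 21 1
--
0 0 0 0 0 30 1; 0 0 0 0 0 60 1; 0 0 0 0 0 90 1; 0 0 0 0 0 120 1; 0 0 0 0 0 120 1
--
```

View pics/w7.png

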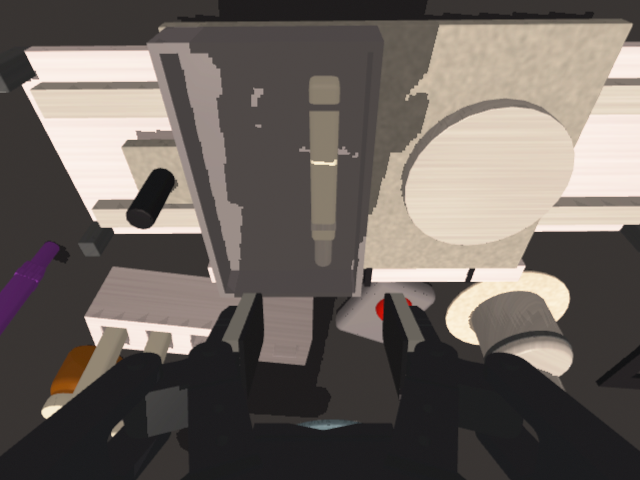

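The first wand lies flat in the tray, from (324,85) to (323,265), and the canister is still on the mat. Next is the second wand.

Request:
{"method": "move_arm", "body": {"commands": "0 0.083 -0.079 -19 2 -2 1; -0.007 0.166 -0.159 -38 3 -4 1; -0.01 0.25 -0.238 -57 5 -6 1; -0.013 0.333 -0.318 -76 6 -8 1; -0.016 0.416 -0.397 -94 8 -9 1"}}

```text
time: 18.38
tcp_pos: [0.5641, 0.0518, 0.2292]
tcp_rot: [-0.034, 0.972, 0.233, -0.005]
wrist_force: [0.7, -1.1, 0.2]
finger_gap: 0.0852
finger_force: 0.0
```

Request:
{"method": "move_arm", "body": {"commands": "0 0.083 -0.079 -16 -5 -9 1; -0.007 0.166 -0.159 -31 -11 -19 1; -0.01 0.25 -0.238 -47 -16 -28 1; -0.013 0.333 -0.318 -63 -21 -37 1"}}

```text
time: 18.72
tcp_pos: [0.4992, 0.04, 0.2673]
tcp_rot: [-0.066, 0.91, 0.375, 0.163]
wrist_force: [0.1, -0.7, 0.8]
finger_gap: 0.0855
finger_force: 0.0
```

Request:
{"method": "move_arm", "body": {"commands": "0.054 0.084 -0.059 -3 -11 6 1; 0.107 0.167 -0.117 -6 -22 11 1; 0.161 0.251 -0.176 -9 -34 17 1; 0.215 0.334 -0.235 -12 -45 22 1; 0.269 0.418 -0.293 -15 -56 28 1"}}

```text
time: 19.13
tcp_pos: [0.4571, 0.0765, 0.2357]
tcp_rot: [-0.238, 0.776, 0.498, 0.304]
wrist_force: [0.7, 0.5, -0.6]
finger_gap: 0.0858
finger_force: 0.0
```

Request:
{"method": "move_arm", "body": {"commands": "0.054 0.084 -0.059 -3 -10 7 1; 0.107 0.167 -0.117 -5 -21 15 1; 0.161 0.251 -0.176 -8 -31 22 1; 0.215 0.334 -0.235 -10 -41 29 1; 0.215 0.334 -0.235 -10 -41 29 1"}}

```text
time: 19.55
tcp_pos: [0.4217, 0.1063, 0.2075]
tcp_rot: [-0.365, 0.625, 0.565, 0.396]
wrist_force: [0.8, 1.6, 0.3]
finger_gap: 0.0857
finger_force: 0.0
```

```bash
python3 - <<'E'
from h import *
for _ in range(2): s=arm.get_state()
arm.camera('top');s=arm.get_state()
p,r=pose((.4335,.21),.115,back=.12);p2,_=pose((.4335,.21),.115)
print(s['tcp_pos'],p,(r.inv()*R.from_quat(s['tcp_rot'][[1,2,3,0]])).as_rotvec().round(3))
plan([(p,r,1,2),(p2,r,1,1)],maxmm=30)
E
```

```text
[0.42283248 0.10585844 0.20885638] [0.42351044 0.10625444 0.1636011 ] [0.002 0.001 0.007]
-0.001 0 -0.003 -20 0 10 1; -0.002 -0.001 -0.007 -41 1 20 1; -0.002 -0.001 -0.007 -41 1 20 1; -0.002 -0.001 -0.007 -41 1 20 1
--
0 0 0 0 0 24 1; 0 0 0 0 0 48 1; 0 0 0 0 0 72 1; 0 0 0 0 0 96 1; 0 0 0 0 0 120 1
0 0 0 0 0 0 1
--
```

Request:
{"method": "move_arm", "body": {"commands": "0 0 -0.004 -20 0 10 1; 0 0 -0.007 -41 1 20 1; 0 0 -0.007 -41 1 20 1; 0 0 -0.007 -41 1 20 1; 0 0 -0.007 -41 1 20 1"}}

```text
time: 20.02
tcp_pos: [0.4253, 0.1062, 0.1662]
tcp_rot: [-0.359, 0.622, 0.57, 0.399]
wrist_force: [0.0, -0.2, -0.3]
finger_gap: 0.085
finger_force: 0.0
```

Request:
{"method": "move_arm", "body": {"commands": "0 0 0 0 0 35 1; 0 0 0 0 0 70 1; 0 0 0 0 0 100 1; 0 0 0 0 0 115 1; 0 0 0 0 0 120 1"}}

```text
time: 20.43
tcp_pos: [0.4344, 0.2166, 0.1146]
tcp_rot: [-0.361, 0.622, 0.57, 0.398]
wrist_force: [-0.1, -0.3, -0.4]
finger_gap: 0.0856
finger_force: 0.0
```

Request:
{"method": "move_arm", "body": {"commands": "0 0 0 0 0 0 0; 0 0 0 0 0 0 0; 0 0 0 0 0 0 0; 0 0 0 0 0 0 0; 0 0 0 0 0 0 0"}}

```text
time: 20.85
tcp_pos: [0.4355, 0.214, 0.1145]
tcp_rot: [-0.36, 0.623, 0.569, 0.399]
wrist_force: [-0.4, -0.8, -0.2]
finger_gap: 0.0254
finger_force: 0.0
```

Request:
{"method": "move_arm", "body": {"commands": "0 0 0 0 0 0 0; 0 0 0 0 0 0 0; 0 0 0 0 0 0 0; 0 0 0 0 0 0 0; 0 0 0 0 0 0 0"}}

```text
time: 21.27
tcp_pos: [0.4352, 0.2147, 0.1144]
tcp_rot: [-0.36, 0.622, 0.569, 0.399]
wrist_force: [-1.0, -1.9, 5.6]
finger_gap: 0.0166
finger_force: 61.3
```

Request:
{"method": "move_arm", "body": {"commands": "0 0 0 15 0 -7 0; 0 0 0 31 0 -15 0; 0 0 0 46 0 -22 0; 0 0 0 62 0 -29 0; 0 0 0 78 0 -36 0"}}

```text
time: 21.68
tcp_pos: [0.4337, 0.2154, 0.1997]
tcp_rot: [-0.361, 0.623, 0.569, 0.398]
wrist_force: [0.9, 0.1, -1.4]
finger_gap: 0.0164
finger_force: 61.0
```

```bash
python3 place.py .026 .06
```

```text
tray [0.61444413 0.09012491 0.072     ] 0.1195182425513898 0.19925778059078111 5.022354197983645
[0.43370964 0.21536528 0.19971928] 0.01639350766677291 60.9977388381958
d [-0.42131547 -0.03315825 -0.90630779]
-0.054 -0.084 0.059 0 9 -19 0; -0.107 -0.167 0.118 -1 18 -39 0; -0.161 -0.251 0.177 -1 27 -58 0; -0.215 -0.335 0.237 -2 36 -77 0; -0.269 -0.418 0.296 -2 45 -96 0
-0.054 -0.084 0.059 -4 14 -15 0; -0.107 -0.167 0.118 -8 29 -30 0; -0.161 -0.251 0.177 -13 43 -45 0; -0.215 -0.335 0.237 -17 58 -60 0
--
0.003 -0.084 0.079 11 6 17 0; 0.007 -0.167 0.159 23 11 33 0; 0.01 -0.251 0.238 34 17 50 0; 0.014 -0.334 0.318 46 22 66 0; 0.017 -0.418 0.397 57 28 83 0
0.003 -0.084 0.079 18 0 10 0; 0.007 -0.167 0.159 36 -1 20 0; 0.01 -0.251 0.238 55 -1 30 0; 0.014 -0.334 0.318 73 -1 40 0; 0.014 -0.334 0.318 73 -1 40 0
--
0 0 0 12 0 25 0; 0 0 0 23 0 50 0; 0 0 0 35 0 75 0; 0 0 0 46 0 100 0; 0 0 0 46 0 100 0
--
```

Request:
{"method": "move_arm", "body": {"commands": "-0.054 -0.084 0.059 0 9 -19 0; -0.107 -0.167 0.118 -1 18 -39 0; -0.161 -0.251 0.177 -1 27 -58 0; -0.215 -0.335 0.237 -2 36 -77 0; -0.269 -0.418 0.296 -2 45 -96 0"}}

```text
time: 22.1
tcp_pos: [0.4706, 0.1224, 0.2385]
tcp_rot: [-0.202, 0.812, 0.474, 0.275]
wrist_force: [0.1, -0.0, -0.6]
finger_gap: 0.0163
finger_force: 61.0
```

Request:
{"method": "move_arm", "body": {"commands": "-0.054 -0.084 0.059 -4 14 -15 0; -0.107 -0.167 0.118 -8 29 -30 0; -0.161 -0.251 0.177 -13 43 -45 0; -0.215 -0.335 0.237 -17 58 -60 0"}}

```text
time: 22.43
tcp_pos: [0.4999, 0.0489, 0.2698]
tcp_rot: [-0.064, 0.913, 0.371, 0.16]
wrist_force: [0.4, -0.2, -1.4]
finger_gap: 0.0163
finger_force: 61.0
```

Request:
{"method": "move_arm", "body": {"commands": "0.003 -0.084 0.079 11 6 17 0; 0.007 -0.167 0.159 23 11 33 0; 0.01 -0.251 0.238 34 17 50 0; 0.014 -0.334 0.318 46 22 66 0; 0.017 -0.418 0.397 57 28 83 0"}}

```text
time: 22.85
tcp_pos: [0.5787, 0.0882, 0.2104]
tcp_rot: [-0.025, 0.98, 0.192, -0.051]
wrist_force: [0.4, -0.4, 0.2]
finger_gap: 0.0162
finger_force: 61.0
```

Request:
{"method": "move_arm", "body": {"commands": "0.003 -0.084 0.079 18 0 10 0; 0.007 -0.167 0.159 36 -1 20 0; 0.01 -0.251 0.238 55 -1 30 0; 0.014 -0.334 0.318 73 -1 40 0; 0.014 -0.334 0.318 73 -1 40 0"}}

```text
time: 23.27
tcp_pos: [0.6406, 0.1182, 0.1547]
tcp_rot: [0.008, 0.974, 0.037, -0.222]
wrist_force: [-0.4, -0.6, -4.1]
finger_gap: 0.0161
finger_force: 60.9
```

Request:
{"method": "move_arm", "body": {"commands": "0 0 0 0 0 0 0; 0 0 0 0 0 0 0; 0 0 0 0 0 0 0"}}

```text
time: 23.52
tcp_pos: [0.6409, 0.1171, 0.1676]
tcp_rot: [0.008, 0.976, 0.038, -0.214]
wrist_force: [0.5, -0.3, -1.0]
finger_gap: 0.0162
finger_force: 60.9
```

```bash
cat > lower.py <<'E'
from place import *
off,z=map(float,sys.argv[1:3])
s=arm.get_state();print(s['tcp_pos'],s['finger_gap'],s['finger_force'])
r=down(-85.5,-25);P=tc+uy*off+ux*.03;P[2]=z
im=arm.camera('wrist')[:,:,::-1];cv2.imwrite(f'pics/lw{int(off*1000)}.png',im)
# wand in grip check: compare with the first wand's picture
a=cv2.cvtColor(cv2.imread('pics/w6.png'),cv2.COLOR_BGR2HSV)[200:430,295:355];b=cv2.cvtColor(im.copy(),cv2.COLOR_BGR2HSV)[200:430,295:355]
print('diff',cv2.absdiff(a,b)[:,:,2].mean())
plan([(P+r.apply([0,0,1])*.005,r,0,1)],maxmm=25)
E
python3 lower.py .026 .055
```

```text
[0.64089415 0.11714508 0.16760805] 0.016233475194745516 60.86606025695801
diff 5.383623188405797
0 -0.001 0 10 0 21 0; 0 -0.003 0 19 0 43 0; 0 -0.004 0 29 -1 64 0; -0.001 -0.005 0 39 -1 86 0; -0.001 -0.006 -0.001 48 -1 107 0
0 0 0 0 0 0 0
--
```

Request:
{"method": "move_arm", "body": {"commands": "0 0 0 10 0 22 0; 0 0 0 20 0 44 0; 0 0 0 30 0 66 0; 0 0 0 39 0 87 0; 0 0 0 46 0 102 0"}}

```text
time: 23.98
tcp_pos: [0.6391, 0.117, 0.0539]
tcp_rot: [0.008, 0.976, 0.038, -0.215]
wrist_force: [-0.2, 0.4, -0.9]
finger_gap: 0.0158
finger_force: 60.9
```

Request:
{"method": "move_arm", "body": {"commands": "0 0 0 0 0 0 0; 0 0 0 0.5 0 1 0; 0 0 0 0.5 0 1 0; 0 0 0 1 0 2 0; 0 0 0 1 0 2 0"}}

```text
time: 24.4
tcp_pos: [0.6402, 0.1173, 0.0523]
tcp_rot: [0.008, 0.976, 0.038, -0.214]
wrist_force: [0.2, -0.5, -0.4]
finger_gap: 0.0164
finger_force: 61.6
```

Request:
{"method": "move_arm", "body": {"commands": "0 0 0 0.5 0 1 0; 0 0 0 0.5 0 1 0.3; 0 0 0 0.5 0 1 0.3; 0 0 0 0.5 0 1 0.3; 0 0 0 0.5 0 1 0.3"}}

```text
time: 24.82
tcp_pos: [0.6397, 0.1173, 0.05]
tcp_rot: [0.008, 0.976, 0.038, -0.215]
wrist_force: [-0.6, 0.1, -0.2]
finger_gap: 0.0257
finger_force: 0.0
```

Request:
{"method": "move_arm", "body": {"commands": "0 0 0 -4 0 -9 0.3; 0 0 0 -12 0 -27 0.3; 0 0 0 -25 0 -54 0.3; 0 0 0 -42 0 -90 0.5; 0 0 0 -55 0 -117 1"}}

```text
time: 25.23
tcp_pos: [0.6395, 0.1172, 0.1828]
tcp_rot: [0.008, 0.976, 0.038, -0.214]
wrist_force: [0.9, 0.3, 0.2]
finger_gap: 0.0486
finger_force: 0.0
```

```bash
python3 - <<'E'
from h import *
cv2.imwrite('pics/w8.png',arm.camera('wrist')[:,:,::-1])
E
python3 pick.py c
```

```text
[0.64265583 0.11736886 0.19001268] 0.05636469456646092
-0.003 0.082 -0.079 -19 7 -1 1; -0.006 0.164 -0.159 -37 15 -3 1; -0.009 0.246 -0.238 -56 22 -4 1; -0.011 0.328 -0.318 -75 29 -5 1; -0.014 0.41 -0.397 -93 37 -7 1
-0.003 0.082 -0.079 -18 0 -9 1; -0.006 0.164 -0.159 -36 0 -18 1; -0.009 0.246 -0.238 -54 0 -27 1; -0.011 0.328 -0.318 -72 0 -36 1
--
0.054 0.084 -0.059 0 -14 7 1; 0.107 0.167 -0.117 1 -28 14 1; 0.161 0.251 -0.176 1 -43 21 1; 0.215 0.334 -0.235 2 -57 27 1; 0.269 0.418 -0.293 2 -71 34 1
0.054 0.084 -0.059 1 -12 11 1; 0.107 0.167 -0.117 1 -23 21 1; 0.161 0.251 -0.176 2 -35 32 1; 0.215 0.334 -0.235 2 -47 43 1
--
0 0 0 -23 0 11 1; 0 0 0 -45 0 21 1; 0 0 0 -45 0 21 1; 0 0 0 -45 0 21 1
--
0 0 0 0 0 30 1; 0 0 0 0 0 60 1; 0 0 0 0 0 90 1; 0 0 0 0 0 120 1; 0 0 0 0 0 120 1
--
```

View pics/w8.png

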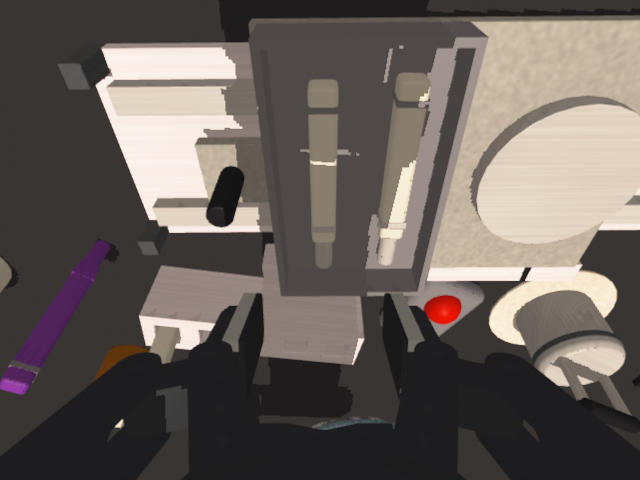

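Two wands lie flat in the tray, near image x 323 and 405, with a clear gap between them. The canister is still on the mat. Now the last wand.

Request:
{"method": "move_arm", "body": {"commands": "0 0.082 -0.079 -19 7 -1 1; -0.006 0.164 -0.159 -37 15 -3 1; -0.009 0.246 -0.238 -56 22 -4 1; -0.011 0.328 -0.318 -75 29 -5 1; -0.014 0.41 -0.397 -93 37 -7 1"}}

```text
time: 25.7
tcp_pos: [0.5601, 0.0741, 0.226]
tcp_rot: [-0.035, 0.972, 0.233, -0.008]
wrist_force: [-0.4, -0.8, 0.3]
finger_gap: 0.0855
finger_force: 0.0
```

Request:
{"method": "move_arm", "body": {"commands": "0 0.082 -0.079 -18 0 -9 1; -0.006 0.164 -0.159 -36 0 -18 1; -0.009 0.246 -0.238 -54 0 -27 1; -0.011 0.328 -0.318 -72 0 -36 1"}}

```text
time: 26.03
tcp_pos: [0.497, 0.0395, 0.2624]
tcp_rot: [-0.068, 0.911, 0.375, 0.157]
wrist_force: [0.3, -1.1, -0.5]
finger_gap: 0.0851
finger_force: 0.0
```

Request:
{"method": "move_arm", "body": {"commands": "0.054 0.084 -0.059 0 -14 7 1; 0.107 0.167 -0.117 1 -28 14 1; 0.161 0.251 -0.176 1 -43 21 1; 0.215 0.334 -0.235 2 -57 27 1; 0.269 0.418 -0.293 2 -71 34 1"}}

```text
time: 26.45
tcp_pos: [0.4572, 0.0997, 0.2316]
tcp_rot: [-0.241, 0.778, 0.496, 0.299]
wrist_force: [0.3, -0.4, -0.9]
finger_gap: 0.0854
finger_force: 0.0
```

Request:
{"method": "move_arm", "body": {"commands": "0.054 0.084 -0.059 1 -12 11 1; 0.107 0.167 -0.117 1 -23 21 1; 0.161 0.251 -0.176 2 -35 32 1; 0.215 0.334 -0.235 2 -47 43 1; 0.215 0.334 -0.235 2 -47 43 1"}}

```text
time: 26.87
tcp_pos: [0.4225, 0.149, 0.2024]
tcp_rot: [-0.369, 0.627, 0.563, 0.392]
wrist_force: [-0.3, 0.1, -0.4]
finger_gap: 0.0855
finger_force: 0.0
```

```bash
python3 - <<'E'
from h import *
arm.camera('top');s=arm.get_state();w=(.438,.2525)
p,r=pose(w,.115,back=.12);p2,_=pose(w,.115)
print(s['tcp_pos'],p,(r.inv()*R.from_quat(s['tcp_rot'][[1,2,3,0]])).as_rotvec().round(3))
plan([(p,r,1,2),(p2,r,1,1)],maxmm=30)
E
```

```text
[0.42382501 0.14828969 0.20378814] [0.42801044 0.14875444 0.1636011 ] [ 0.007 -0.001  0.018]
-0.004 0.001 -0.009 -18 2 9 1; -0.007 0.001 -0.018 -36 5 18 1; -0.007 0.001 -0.018 -36 5 18 1; -0.007 0.001 -0.018 -36 5 18 1
--
0 0 0 0 0 30 1; 0 0 0 0 0 60 1; 0 0 0 0 0 90 1; 0 0 0 0 0 120 1; 0 0 0 0 0 120 1
--
```

Request:
{"method": "move_arm", "body": {"commands": "0 0 -0.009 -18 2 9 1; -0.007 0 -0.018 -36 5 18 1; -0.007 0 -0.018 -36 5 18 1; -0.007 0 -0.018 -36 5 18 1; -0.007 0 -0.018 -36 5 18 1"}}

```text
time: 27.33
tcp_pos: [0.4301, 0.1482, 0.1665]
tcp_rot: [-0.358, 0.623, 0.569, 0.399]
wrist_force: [0.2, -0.0, 1.6]
finger_gap: 0.085
finger_force: 0.0
```

Request:
{"method": "move_arm", "body": {"commands": "0 0 0 0 0 35 1; 0 0 0 0 0 70 1; 0 0 0 0 0 100 1; 0 0 0 0 0 115 1; 0 0 0 0 0 120 1"}}

```text
time: 27.75
tcp_pos: [0.4394, 0.2584, 0.1146]
tcp_rot: [-0.36, 0.622, 0.57, 0.398]
wrist_force: [-0.7, -1.0, -0.2]
finger_gap: 0.0854
finger_force: 0.0
```

Request:
{"method": "move_arm", "body": {"commands": "0 0 0 0 0 0 0; 0 0 0 0 0 0 0; 0 0 0 0 0 0 0; 0 0 0 0 0 0 0; 0 0 0 0 0 0 0"}}

```text
time: 28.17
tcp_pos: [0.4405, 0.256, 0.1146]
tcp_rot: [-0.358, 0.623, 0.569, 0.399]
wrist_force: [0.6, 0.2, 0.0]
finger_gap: 0.0254
finger_force: 0.0
```

Request:
{"method": "move_arm", "body": {"commands": "0 0 0 0 0 0 0; 0 0 0 0 0 0 0; 0 0 0 0 0 0 0; 0 0 0 0 0 0 0; 0 0 0 0 0 0 0"}}

```text
time: 28.58
tcp_pos: [0.4403, 0.2567, 0.1145]
tcp_rot: [-0.359, 0.623, 0.569, 0.399]
wrist_force: [0.1, -1.8, 4.0]
finger_gap: 0.0165
finger_force: 61.2
```

Request:
{"method": "move_arm", "body": {"commands": "0 0 0 15 0 -7 0; 0 0 0 31 0 -15 0; 0 0 0 46 0 -22 0; 0 0 0 62 0 -29 0; 0 0 0 78 0 -36 0"}}

```text
time: 29.0
tcp_pos: [0.4385, 0.2574, 0.1998]
tcp_rot: [-0.359, 0.624, 0.569, 0.398]
wrist_force: [-0.3, -0.8, 0.2]
finger_gap: 0.0163
finger_force: 60.9
```

```bash
python3 place.py 0 .075
```

```text
tray [0.61444413 0.09012491 0.072     ] 0.1195182425513898 0.19925778059078111 5.022354197983645
[0.43852661 0.25741026 0.19981196] 0.016283573769842973 60.865280628204346
d [-0.42131547 -0.03315825 -0.90630779]
-0.053 -0.083 0.059 -2 9 -23 0; -0.107 -0.167 0.118 -5 18 -47 0; -0.16 -0.25 0.177 -7 27 -70 0; -0.214 -0.334 0.237 -10 36 -94 0; -0.267 -0.417 0.296 -12 45 -117 0
-0.053 -0.083 0.059 -7 16 -18 0; -0.107 -0.167 0.118 -15 32 -36 0; -0.16 -0.25 0.177 -22 49 -54 0; -0.214 -0.334 0.237 -30 65 -72 0
--
0.003 -0.084 0.079 10 8 16 0; 0.007 -0.167 0.159 19 15 32 0; 0.01 -0.251 0.238 29 23 48 0; 0.014 -0.334 0.318 39 31 64 0; 0.017 -0.418 0.397 49 39 79 0
0.003 -0.084 0.079 17 2 10 0; 0.007 -0.167 0.159 35 5 20 0; 0.01 -0.251 0.238 52 7 30 0; 0.014 -0.334 0.318 69 10 40 0; 0.014 -0.334 0.318 69 10 40 0
--
0 0 0 10 0 22 0; 0 0 0 20 0 43 0; 0 0 0 30 0 65 0; 0 0 0 40 0 86 0; 0 0 0 40 0 86 0
--
```

Request:
{"method": "move_arm", "body": {"commands": "-0.053 -0.083 0.059 -2 9 -23 0; -0.107 -0.167 0.118 -5 18 -47 0; -0.16 -0.25 0.177 -7 27 -70 0; -0.214 -0.334 0.237 -10 36 -94 0; -0.267 -0.417 0.296 -12 45 -117 0"}}

```text
time: 29.42
tcp_pos: [0.4729, 0.1411, 0.2387]
tcp_rot: [-0.202, 0.812, 0.474, 0.275]
wrist_force: [-0.4, 1.2, -1.6]
finger_gap: 0.0164
finger_force: 60.9
```

Request:
{"method": "move_arm", "body": {"commands": "-0.053 -0.083 0.059 -7 16 -18 0; -0.107 -0.167 0.118 -15 32 -36 0; -0.16 -0.25 0.177 -22 49 -54 0; -0.214 -0.334 0.237 -30 65 -72 0"}}

```text
time: 29.75
tcp_pos: [0.5005, 0.0486, 0.2706]
tcp_rot: [-0.064, 0.913, 0.371, 0.16]
wrist_force: [-0.6, 0.4, -1.4]
finger_gap: 0.0165
finger_force: 60.9
```

Request:
{"method": "move_arm", "body": {"commands": "0.003 -0.084 0.079 10 8 16 0; 0.007 -0.167 0.159 19 15 32 0; 0.01 -0.251 0.238 29 23 48 0; 0.014 -0.334 0.318 39 31 64 0; 0.017 -0.418 0.397 49 39 79 0"}}

```text
time: 30.17
tcp_pos: [0.5803, 0.074, 0.2117]
tcp_rot: [-0.025, 0.98, 0.192, -0.052]
wrist_force: [0.8, -0.4, -0.1]
finger_gap: 0.0162
finger_force: 60.9
```

Request:
{"method": "move_arm", "body": {"commands": "0.003 -0.084 0.079 17 2 10 0; 0.007 -0.167 0.159 35 5 20 0; 0.01 -0.251 0.238 52 7 30 0; 0.014 -0.334 0.318 69 10 40 0; 0.014 -0.334 0.318 69 10 40 0"}}

```text
time: 30.58
tcp_pos: [0.6428, 0.0922, 0.1561]
tcp_rot: [0.008, 0.974, 0.037, -0.222]
wrist_force: [0.0, 0.1, -3.5]
finger_gap: 0.0161
finger_force: 60.9
```

Request:
{"method": "move_arm", "body": {"commands": "0 0 0 0 0 0 0; 0 0 0 0 0 0 0; 0 0 0 0 0 0 0"}}

```text
time: 30.83
tcp_pos: [0.6432, 0.0916, 0.1689]
tcp_rot: [0.008, 0.976, 0.038, -0.214]
wrist_force: [-0.1, 0.2, -0.1]
finger_gap: 0.0161
finger_force: 60.8
```

```bash
python3 lower.py 0 .070
```

```text
[0.64316022 0.09155597 0.16886128] 0.016064401021208347 60.79686641693115
diff 7.071086956521739
0 -0.001 0 8 0 19 0; 0 -0.003 0 17 0 38 0; -0.001 -0.004 0 25 0 57 0; -0.001 -0.005 0 34 -1 76 0; -0.001 -0.007 0 42 -1 95 0
0 0 0 0 0 0 0
--
```

Request:
{"method": "move_arm", "body": {"commands": "0 0 0 9 0 20 0; 0 0 0 18 0 40 0; 0 0 0 27 0 60 0; 0 0 0 36 0 80 0; 0 0 0 40.5 0 92 0"}}

```text
time: 31.3
tcp_pos: [0.6404, 0.0914, 0.0662]
tcp_rot: [0.008, 0.976, 0.038, -0.215]
wrist_force: [-0.0, 0.6, -0.7]
finger_gap: 0.0161
finger_force: 60.9
```

Request:
{"method": "move_arm", "body": {"commands": "0 0 0 0 0 0 0; 0 0 0 0 0 0 0; 0 0 0 0 0 0 0"}}

```text
time: 31.55
tcp_pos: [0.6425, 0.0915, 0.0687]
tcp_rot: [0.008, 0.976, 0.038, -0.213]
wrist_force: [-0.2, -0.0, -1.2]
finger_gap: 0.0163
finger_force: 60.8
```

Request:
{"method": "move_arm", "body": {"commands": "0 0 0 0 0 0 0.35; 0 0 0 0 0 0 0.35; 0 0 0 0 0 0 0.35; 0 0 0 0 0 0 0.35; 0 0 0 0 0 0 0.35"}}

```text
time: 31.97
tcp_pos: [0.6415, 0.0916, 0.0666]
tcp_rot: [0.008, 0.976, 0.038, -0.215]
wrist_force: [0.3, -0.4, -0.5]
finger_gap: 0.03
finger_force: 0.0
```

Request:
{"method": "move_arm", "body": {"commands": "0 0 0 -4 0 -9 0.35; 0 0 0 -12 0 -27 0.35; 0 0 0 -25 0 -54 0.35; 0 0 0 -42 0 -90 0.5; 0 0 0 -55 0 -117 1"}}

```text
time: 32.38
tcp_pos: [0.641, 0.0914, 0.1989]
tcp_rot: [0.008, 0.976, 0.038, -0.214]
wrist_force: [0.4, 0.6, 0.6]
finger_gap: 0.0532
finger_force: 0.0
```

Request:
{"method": "move_arm", "body": {"commands": "0 0 0 0 0 0 1; 0 0 0 0 0 0 1; 0 0 0 0 0 0 1"}}

```text
time: 32.63
tcp_pos: [0.6404, 0.0915, 0.1954]
tcp_rot: [0.008, 0.976, 0.038, -0.215]
wrist_force: [-0.2, 0.5, -0.2]
finger_gap: 0.0849
finger_force: 0.0
```

```bash
python3 - <<'E'
from h import *
w=cv2.resize(arm.camera('wrist')[:,:,::-1].copy(),(400,300));s=arm.camera('scene')[:,:,::-1].copy()
print(arm.get_state()['tcp_pos'])
cv2.imwrite('pics/f1.png',np.hstack([w,cv2.resize(s[200:380,150:390],(400,300),interpolation=cv2.INTER_CUBIC)]))
E
```

```text
[0.63963589 0.09141587 0.19376995]
```

View pics/f1.png

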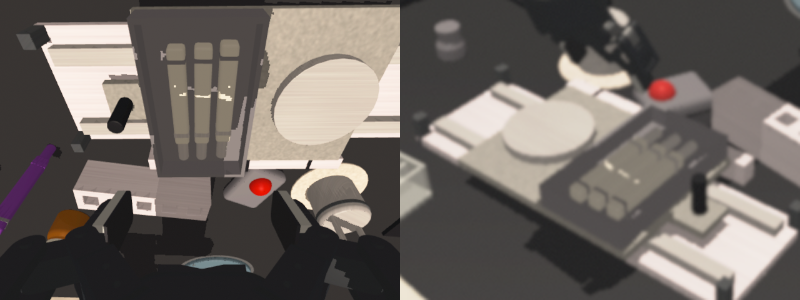

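All three wands lie flat side by side in the tray, near (177–230,100) in the left panel. The canister is on the mat at about (330,195). Last, I go back to the post.

```bash
python3 - <<'E'
from h import *
plan([((.62,.12,.25),down(-40,-12),1,0),((.6098,.1838,.22),down(4.5),1,2)])
E
```

```text
-0.036 0.031 -0.108 -6 -4 -6 1; -0.073 0.061 -0.216 -11 -9 -12 1; -0.109 0.092 -0.324 -17 -13 -19 1; -0.145 0.123 -0.432 -23 -17 -25 1; -0.182 0.154 -0.539 -28 -21 -31 1
-0.036 0.031 -0.108 -2 -5 -8 1; -0.073 0.061 -0.216 -4 -10 -15 1
--
-0.012 0.028 -0.111 7 -7 3 1; -0.023 0.057 -0.221 14 -14 6 1; -0.035 0.085 -0.332 20 -21 9 1; -0.046 0.114 -0.442 27 -28 12 1; -0.058 0.142 -0.553 34 -35 15 1
-0.012 0.028 -0.111 9 -3 4 1; -0.023 0.057 -0.221 18 -5 8 1; -0.023 0.057 -0.221 18 -5 8 1; -0.023 0.057 -0.221 18 -5 8 1
--
```

Request:
{"method": "move_arm", "body": {"commands": "-0.036 0.031 -0.108 -6 -4 -6 1; -0.073 0.061 -0.216 -11 -9 -12 1; -0.109 0.092 -0.324 -17 -13 -19 1; -0.145 0.123 -0.432 -23 -17 -25 1; -0.182 0.154 -0.539 -28 -21 -31 1"}}

```text
time: 33.15
tcp_pos: [0.6258, 0.1117, 0.234]
tcp_rot: [0.035, 0.938, 0.318, -0.131]
wrist_force: [-0.0, 0.4, 0.7]
finger_gap: 0.0857
finger_force: 0.0
```

Request:
{"method": "move_arm", "body": {"commands": "-0.036 0.031 -0.108 -2 -5 -8 1; -0.073 0.061 -0.216 -4 -10 -15 1"}}

```text
time: 33.32
tcp_pos: [0.6201, 0.1196, 0.2497]
tcp_rot: [0.045, 0.9, 0.423, -0.094]
wrist_force: [0.1, -0.1, 0.5]
finger_gap: 0.0855
finger_force: 0.0
```

Request:
{"method": "move_arm", "body": {"commands": "-0.012 0.028 -0.111 7 -7 3 1; -0.023 0.057 -0.221 14 -14 6 1; -0.035 0.085 -0.332 20 -21 9 1; -0.046 0.114 -0.442 27 -28 12 1; -0.058 0.142 -0.553 34 -35 15 1"}}

```text
time: 33.73
tcp_pos: [0.6125, 0.1652, 0.2273]
tcp_rot: [0.013, 0.753, 0.657, -0.027]
wrist_force: [0.7, -0.7, 0.6]
finger_gap: 0.0855
finger_force: 0.0
```

Request:
{"method": "move_arm", "body": {"commands": "-0.012 0.028 -0.111 9 -3 4 1; -0.023 0.057 -0.221 18 -5 8 1; -0.023 0.057 -0.221 18 -5 8 1; -0.023 0.057 -0.221 18 -5 8 1; -0.023 0.057 -0.221 18 -5 8 1"}}

```text
time: 34.15
tcp_pos: [0.6108, 0.1825, 0.2197]
tcp_rot: [0.001, 0.68, 0.734, 0.0]
wrist_force: [-0.5, 0.3, 1.1]
finger_gap: 0.0856
finger_force: 0.0
```

```bash
python3 - <<'E'
from h import *
g=cv2.cvtColor(arm.camera('top'),cv2.COLOR_RGB2GRAY);cv2.imwrite('pics/top9.png',g)
for r in(211,213,215): print(r,g[r,316:328])
s=arm.get_state();print(s['tcp_pos'],s['tcp_rot'])
plan([((.6098,.1838,.061),down(4.5),1,1)])
E
```

```text
211 [254 254 254 248 106  87 186 251 254 254 254 254]
213 [254 254 255 254 229  77 152 245 255 255 255 255]
215 [254 254 254 254 248  68 145 242 254 254 254 254]
[0.61108321 0.18251701 0.22008259] [1.36577737e-03 6.79441707e-01 7.33728093e-01 4.32191115e-04]
0.001 0 0 0 0 40 1; 0.001 0.001 -0.001 1 -1 80 1; 0.002 0.001 -0.001 1 -1 119 1; 0.002 0.001 -0.002 2 -2 159 1; 0.002 0.001 -0.002 2 -2 159 1
--
```

Request:
{"method": "move_arm", "body": {"commands": "0 0 0 0 0 40 1; 0 0 0 1 -1 80 1; 0 0 0 1 -1 119 1; 0 0 0 2 -2 145 1; 0 0 0 2 -2 158 1"}}

```text
time: 34.62
tcp_pos: [0.6065, 0.184, 0.0576]
tcp_rot: [-0.001, 0.679, 0.734, -0.002]
wrist_force: [-0.3, -0.1, -0.8]
finger_gap: 0.0856
finger_force: 0.0
```

Request:
{"method": "move_arm", "body": {"commands": "0 0 0 0 0 0 1; 0 0 0 0 0 0 0; 0 0 0 0 0 0 0; 0 0 0 0 0 0 0; 0 0 0 0 0 0 0"}}

```text
time: 35.03
tcp_pos: [0.6109, 0.1847, 0.0647]
tcp_rot: [0.003, 0.679, 0.734, 0.002]
wrist_force: [0.5, -1.1, 0.2]
finger_gap: 0.0387
finger_force: 0.0
```

Request:
{"method": "move_arm", "body": {"commands": "0 0 0 0 0 0 0; 0 0 0 0 0 0 0; 0 0 0 0 0 0 0; 0 0 0 0 0 0 0; 0 0 0 0 0 0 0"}}

```text
time: 35.45
tcp_pos: [0.6088, 0.1846, 0.0637]
tcp_rot: [0.001, 0.679, 0.734, 0.0]
wrist_force: [-5.7, -1.5, 7.4]
finger_gap: 0.0161
finger_force: 58.5
```

Request:
{"method": "move_arm", "body": {"commands": "0 0 0 8 0 0 0; 0 0 0 18 0 0 0; 0 0 0 28 0 0 0; 0 0 0 38 0 0 0; 0 0 0 48 0 0 0"}}

```text
time: 35.87
tcp_pos: [0.6047, 0.2322, 0.0637]
tcp_rot: [0.001, 0.679, 0.734, -0.001]
wrist_force: [-6.2, -3.7, 9.9]
finger_gap: 0.0165
finger_force: 58.7
```

Request:
{"method": "move_arm", "body": {"commands": "0 0 0 10 0 0 0; 0 0 0 20 0 0 0; 0 0 0 30 0 0 0; 0 0 0 38 0 0 0; 0 0 0 44 0 0 0"}}

```text
time: 36.28
tcp_pos: [0.6009, 0.2767, 0.0637]
tcp_rot: [0.001, 0.678, 0.735, -0.001]
wrist_force: [-8.0, -4.0, 9.6]
finger_gap: 0.0162
finger_force: 58.8
```

Request:
{"method": "move_arm", "body": {"commands": "0 0 0 1 0 0 0; 0 0 0 2 0 0 0; 0 0 0 3 0 0 0; 0 0 0 4 0 0 0; 0 0 0 4 0 0 0"}}

```text
time: 36.7
tcp_pos: [0.6006, 0.2803, 0.0637]
tcp_rot: [0.001, 0.679, 0.735, -0.001]
wrist_force: [-8.3, -2.6, 9.8]
finger_gap: 0.0163
finger_force: 58.9
```

Request:
{"method": "move_arm", "body": {"commands": "0 0 0 1 0 0 0; 0 0 0 2 0 0 0; 0 0 0 3 0 0 0; 0 0 0 3 0 0 0"}}

```text
time: 37.03
tcp_pos: [0.6004, 0.2833, 0.0637]
tcp_rot: [0.001, 0.679, 0.735, -0.001]
wrist_force: [-8.2, -2.2, 10.9]
finger_gap: 0.0162
finger_force: 58.9
```

Request:
{"method": "move_arm", "body": {"commands": "0 0 0 0.5 0 0 0; 0 0 0 1 0 0 0; 0 0 0 1.5 0 0 0; 0 0 0 1.5 0 0 0"}}

```text
time: 37.37
tcp_pos: [0.6002, 0.2846, 0.0637]
tcp_rot: [0.001, 0.679, 0.735, -0.001]
wrist_force: [-8.5, -3.3, 10.3]
finger_gap: 0.0165
finger_force: 58.9
```

Request:
{"method": "move_arm", "body": {"commands": "0 0 0 0.5 0 0 0; 0 0 0 1 0 0 0; 0 0 0 1 0 0 0"}}

```text
time: 37.62
tcp_pos: [0.6002, 0.2856, 0.0637]
tcp_rot: [0.001, 0.679, 0.735, -0.001]
wrist_force: [-9.6, -3.0, 9.6]
finger_gap: 0.016
finger_force: 58.9
```

Request:
{"method": "move_arm", "body": {"commands": "0 0 0 0.5 0 0 0; 0 0 0 1 0 0 0; 0 0 0 1 0 0 0"}}

```text
time: 37.87
tcp_pos: [0.6001, 0.286, 0.0637]
tcp_rot: [0.001, 0.679, 0.735, -0.001]
wrist_force: [-8.3, -4.5, 11.2]
finger_gap: 0.0162
finger_force: 59.0
```

Request:
{"method": "move_arm", "body": {"commands": "0 0 0 0.5 0 0 0; 0 0 0 1 0 0 0; 0 0 0 1 0 0 0"}}

```text
time: 38.12
tcp_pos: [0.6001, 0.286, 0.0636]
tcp_rot: [0.001, 0.678, 0.735, -0.002]
wrist_force: [-9.6, -8.9, 11.1]
finger_gap: 0.0162
finger_force: 59.1
```

```bash
python3 - <<'E'
from h import *
g=cv2.cvtColor(arm.camera('top'),cv2.COLOR_RGB2GRAY);cv2.imwrite('pics/top10.png',g)
for r in range(211,220): print(r,g[r,278:296])
E
```

```text
211 [42 32 28 22 23 30 59 84 74 52 52 60 72 71 72 75 78 83]
212 [ 70  71  72  76  83 107 117  83 173 239 238 250 254 254 254 254 254 254]
213 [254 254 254 254 254 254 245  84 168 247 254 254 254 254 254 254 254 254]
214 [254 254 254 254 254 254 245  84 167 246 254 254 254 254 254 254 254 254]
215 [253 253 253 253 253 253 245  83 178 249 254 254 254 254 254 254 254 254]
216 [253 254 254 254 254 254 245  85 132 237 254 254 254 254 254 254 254 254]
217 [254 254 254 254 254 254 246  95  85 216 254 254 254 254 254 254 254 254]
218 [254 254 254 254 254 254 247 117  75 217 254 254 254 254 254 254 254 254]
219 [254 254 254 254 254 254 252 227  95 226 254 253 244 236 193 172 158 107]
```

The carrier has stalled against its stops with the force rising, and the pointer merges with the dispatch tick at column 285. I press slightly more, release and retreat.

Request:
{"method": "move_arm", "body": {"commands": "0 0 0 1 0 0 0; 0 0 0 1.5 0 0 0; 0 0 0 1.5 0 0 0; 0 0 0 1.5 0 0 0"}}

```text
time: 38.5
tcp_pos: [0.6001, 0.2861, 0.0637]
tcp_rot: [0.002, 0.678, 0.735, -0.003]
wrist_force: [-9.8, -14.2, 12.7]
finger_gap: 0.0161
finger_force: 59.2
```

Request:
{"method": "move_arm", "body": {"commands": "0 0 0 0 0 0 0.7; 0 0 0 0 0 0 1; 0 0 0 0 0 0 1; 0 0 0 0 0 0 1; 0 0 0 0 0 0 1"}}

```text
time: 38.92
tcp_pos: [0.601, 0.2896, 0.0622]
tcp_rot: [0.001, 0.679, 0.735, 0.001]
wrist_force: [0.3, 0.4, 1.3]
finger_gap: 0.0755
finger_force: 0.0
```

Request:
{"method": "move_arm", "body": {"commands": "0 0 0 0 0 -30 1; 0 0 0 0 0 -70 1; 0 0 0 0 0 -110 1; 0 0 0 0 0 -150 1; 0 0 0 0 0 -190 1"}}

```text
time: 39.33
tcp_pos: [0.6001, 0.2895, 0.2541]
tcp_rot: [0.001, 0.679, 0.735, 0.001]
wrist_force: [0.3, -0.2, 0.6]
finger_gap: 0.0854
finger_force: 0.0
```

Request:
{"method": "move_arm", "body": {"commands": "0 0 0 0 0 0 1; 0 0 0 0 0 0 1; 0 0 0 0 0 0 1; 0 0 0 0 0 0 1; 0 0 0 0 0 0 1"}}

```text
time: 39.75
tcp_pos: [0.5994, 0.2891, 0.2496]
tcp_rot: [0.0, 0.679, 0.734, -0.001]
wrist_force: [-0.5, 0.7, -0.3]
finger_gap: 0.0857
finger_force: 0.0
```

```bash
python3 - <<'E'
from h import *
im=arm.camera('top')[:,:,::-1].copy();g=cv2.cvtColor(im,cv2.COLOR_BGR2GRAY);cv2.imwrite('pics/top11.png',im)
for r in(213,215,217): print(r,g[r,278:296])
# canister: bar vs lid; compare with picture right after placing isn't at hand -> bar blob (dark) near the mat
C=cam('top');print('bar pred',proj(C,[.4265,-.1695,.124]))
m=np.zeros(g.shape,np.uint8);m[215:275,355:415]=(g[215:275,355:415]>140)*255
c=max(cv2.findContours(m,0,2)[0],key=cv2.contourArea);print('mat hull',cv2.minEnclosingCircle(c))
d=np.zeros(g.shape,np.uint8);d[225:262,368:405]=(im[225:262,368:405].max(2)<60)*255
n,l,s,ce=cv2.connectedComponentsWithStats(d);print(s[1:],ce[1:])
# bystanders + untouched areas: difference to the first picture
a=cv2.imread('pics/top0.png');D=cv2.absdiff(a,im).max(2)>60
for nm,(x0,y0,x1,y1) in dict(trackball=(315,218,352,260),frame=(455,252,500,302),bottle=(135,215,178,246),jar=(183,280,218,310),lens=(154,160,190,192),loupe=(445,185,468,205),purple=(193,207,217,226)).items(): print(nm,D[y0:y1,x0:x1].sum())
E
```

```text
213 [254 254 254 254 254 254 245  84 168 247 254 254 254 254 254 254 254 254]
215 [253 253 253 253 253 253 244  85 178 249 254 254 254 254 254 254 254 254]
217 [254 254 254 254 254 254 246  94  86 216 254 254 254 254 254 254 254 254]
bar pred [[389.99067463 239.88808479]]
mat hull ((384.1383972167969, 243.3356475830078), 24.52480125427246)
[[401 225   4   4  10]
 [377 233  28  17 140]
 [402 259   3   3   6]] [[403.         226.        ]
 [390.95       241.18571429]
 [403.33333333 260.33333333]]
trackball 0
frame 0
bottle 363
jar 1017
lens 390
loupe 0
purple 259
```

```bash
python3 - <<'E'
from h import *
im=arm.camera('scene')[:,:,::-1].copy();a=cv2.imread('pics/scene0.png')
def cen(i,lo,hi,b):
    h=cv2.inRange(cv2.cvtColor(i,cv2.COLOR_BGR2HSV),lo,hi)[b[1]:b[3],b[0]:b[2]];y,x=np.nonzero(h);return len(x),(x.mean()+b[0]).round(1),(y.mean()+b[1]).round(1)
for n,lo,hi,b in(('purple',(125,80,40),(160,255,255),(380,230,480,370)),('jar',(3,120,30),(20,255,255),(460,250,530,320)),('bottle',(0,0,120),(180,90,255),(480,285,540,390))):
    print(n,cen(a,lo,hi,b),cen(im,lo,hi,b))
s=arm.get_state();print(s['time'],s['qd'].round(3))
E
```

```text
purple (702, np.float64(432.6), np.float64(312.1)) (736, np.float64(432.6), np.float64(312.0))
jar (839, np.float64(490.5), np.float64(290.4)) (836, np.float64(490.5), np.float64(290.4))
bottle (2878, np.float64(512.5), np.float64(339.7)) (2879, np.float64(512.5), np.float64(339.7))
39.85 [ 0.    -0.005 -0.008  0.002 -0.001 -0.   ]
```

Nothing else has moved, so I hand the job in.

```bash
python3 -c "
from station import arm
print(arm.job_done())"
```

```text
the job is handed in; nothing more can be done
None
```

The job is handed in: the canister stands on the mat, all three wands present lie flat in the tray, and the loaded carrier is against the dispatch stops; the other items I checked had not moved, though the lens cell was not re-checked at the end.

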